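Pack the gold-testing acids back into their crock

TASK

The gold testing is done: put the three amber acid bottles left on the bench (red, green and blue caps) back into the round white stoneware crock with the other four, so that all seven stand upright, flat on its floor; they only fit with one in the middle and six around it. Set each bottle down, do not drop or tip any of them. Leave the crock where it is, and leave the clear oil bottle and everything else on the bench alone.

Things in the scene. Friction and masses are not known exactly. Their poses are not given: they have to be found in the camera images.
- crock: round white glazed stoneware crock with a blue band, loose on the bench, about 0.75 kg, open at the top. 129 mm outer diameter, 54 mm high; bore 118 mm (wall 5.5 mm); flat inner floor 6 mm above its underside. Origin: centre of the underside, z up. At the start four bottles stand in the outer ring (axes 37 to 41 mm from the crock's), leaving the middle and two ring places, each between two bottles
- acid_red_mid (a point): amber acid bottle, upright cylinder: body 36 mm diameter with a small bevelled heel (3 mm), straight up to 45 mm, shoulder narrowing to the neck at 56 mm, then a straight ribbed red cap 15 mm in diameter from 56 to 88 mm above the underside (the handle to grip). 88 mm tall overall, 50 to 100 g. This point is on its axis half-way up, 44 mm above its underside; z along its axis upward. Stands on the bench at the start; to be packed into the crock
- acid_green_mid (a point): amber acid bottle, upright cylinder: body 36 mm diameter with a small bevelled heel (3 mm), straight up to 45 mm, shoulder narrowing to the neck at 56 mm, then a straight ribbed green cap 15 mm in diameter from 56 to 88 mm above the underside (the handle to grip). 88 mm tall overall, 50 to 100 g. This point is on its axis half-way up, 44 mm above its underside; z along its axis upward. Stands on the bench at the start; to be packed into the crock
- acid_blue_mid (a point): amber acid bottle, upright cylinder: body 36 mm diameter with a small bevelled heel (3 mm), straight up to 45 mm, shoulder narrowing to the neck at 56 mm, then a straight ribbed blue cap 15 mm in diameter from 56 to 88 mm above the underside (the handle to grip). 88 mm tall overall, 50 to 100 g. This point is on its axis half-way up, 44 mm above its underside; z along its axis upward. Stands on the bench at the start; to be packed into the crock
- acid_yellow_mid (a point): amber acid bottle, upright cylinder: body 36 mm diameter with a small bevelled heel (3 mm), straight up to 45 mm, shoulder narrowing to the neck at 56 mm, then a straight ribbed yellow cap 15 mm in diameter from 56 to 88 mm above the underside (the handle to grip). 88 mm tall overall, 50 to 100 g. This point is on its axis half-way up, 44 mm above its underside; z along its axis upward. Stands in the crock's outer ring at the start
- acid_white_mid (a point): amber acid bottle, upright cylinder: body 36 mm diameter with a small bevelled heel (3 mm), straight up to 45 mm, shoulder narrowing to the neck at 56 mm, then a straight ribbed white cap 15 mm in diameter from 56 to 88 mm above the underside (the handle to grip). 88 mm tall overall, 50 to 100 g. This point is on its axis half-way up, 44 mm above its underside; z along its axis upward. Stands in the crock's outer ring at the start
- acid_orange_mid (a point): amber acid bottle, upright cylinder: body 36 mm diameter with a small bevelled heel (3 mm), straight up to 45 mm, shoulder narrowing to the neck at 56 mm, then a straight ribbed orange cap 15 mm in diameter from 56 to 88 mm above the underside (the handle to grip). 88 mm tall overall, 50 to 100 g. This point is on its axis half-way up, 44 mm above its underside; z along its axis upward. Stands in the crock's outer ring at the start
- acid_grey_mid (a point): amber acid bottle, upright cylinder: body 36 mm diameter with a small bevelled heel (3 mm), straight up to 45 mm, shoulder narrowing to the neck at 56 mm, then a straight ribbed grey cap 15 mm in diameter from 56 to 88 mm above the underside (the handle to grip). 88 mm tall overall, 50 to 100 g. This point is on its axis half-way up, 44 mm above its underside; z along its axis upward. Stands in the crock's outer ring at the start
- oil_mid (a point): bystander: clear glass oil bottle with a flat black cap, 44 mm diameter, 74 mm tall; this point is on its axis half-way up. It stands on the bench among the acid bottles and is not one of them: it stays there
- touchstone: bystander: black touchstone slab 50 x 100 x 14 mm lying on the bench; origin centre of underside, long side along its y
- bench_block: bystander: square steel bench block 64 x 64 x 19 mm; origin centre of underside
- hammer: bystander: chasing hammer lying on the bench, 230 mm long along its x, head (67 mm across, 28 mm thick) at +x; origin near mid-length at bench level
- ring_clamp: bystander: wooden ring clamp lying on the bench, 145 mm long along its x, 25 mm wide, 24 mm high; origin centre of underside
- findings_tin: bystander: flat round aluminium tin 61 mm diameter, 18 mm high; origin centre of underside
There are look-alikes about, which are no part of the job. What is shaped like the part that bears acid_green_mid but pink is not meant.

How it is judged:
By the outcome, as a careful person would: the job done as asked, in the order asked, and still so for the second after the job is handed in, with the robot touching nothing.
It also fails if it takes over 72 s, if anything falls off the work surface, if the arm or the gripper's body presses on something with over 40 N, if the wrist force passes 120 N, or if a joint passes its speed limit or range.

ROBOT

A 6-joint arm with a two-finger parallel gripper is mounted at the origin on the work surface. World frame = base frame: x ahead of the robot, y to its left, z up, the work surface at z = 0. Lengths are in m, angles in degrees, forces in N, time in s.
With the tool pointing down it reaches from about 0.275 to 0.85 m from the base axis. Payload 19 kg.
Tool frame: the origin (TCP) lies at the very end of the fingers, on their centre line; the grasp point (between the pads) lies 19 mm behind it; x points along the fingers, y is the direction in which the jaws open and shut, and the axes are right-handed (so a half turn about x gives the same grasp; the last joint's range is limited). The gripper opens to 85 mm and grips with 20 to 120 N. Pads are 22 mm wide; open, the fingers measure 114 mm over their backs; the gripper's body (76 mm by 85 mm) begins 54 mm behind the grasp point. The pads swing forward as they close: fully open they stand 13 mm farther back than shut.
Start: joints at [63.255, 8.623, 82.357, -0, 89.026, -7.678], TCP at [0.188, 0.543, 0.231] pointing down, gripper open.
Joint ranges: [-160.23, 160.23], [-39.13, 120.54], [6.94, 153.29], [-79.49, 259.48], [9.18, 160.14], [-161.06, 161.06]. Speed limits (degrees/s): [108.29, 108.29, 127.2, 172.46, 172.46, 172.46].

INTERFACE

Orientations are given as a 3x3 rotation matrix whose columns are the frame's x, y, z axes.
In Python, from cell import manip, cams, finder gives the robot as it stands.
- The arm moves only by the tool step_arm, never from a script. Its argument "increments" is a list of rows, each a list of 3 entries, a list of its own where there are three numbers: the finger opening in m, from 0 to 0.0854, then the shift along the tool's x, y, z in m, then the turn about the tool's x in rad. A call has 1 to 5 rows; each row shifts and turns the commanded pose from where the row before left it, along the tool's axes as they then stand; what a row does not reach is not made up. A row lasts 1/12 s, in which the tool goes at most 41.7 mm and 7.16 degrees, less where a joint would pass 70% of its speed; a pose out of reach is approached as far as the arm can. A call is refused whole if a number of a shift passes 0.0417 or a number of a turn 0.125, either way. A call with a gripper value outside its range is refused whole. The fingers move at their own pace and stop on an object; the grip force is fixed at half the most. Time passes only in rows, so rows that do not move let the fingers close. It gives the time, the measured TCP pose, the force and the opening at its end, in the units of the state.
- manip.state(): the state, without advancing time (a new reading comes with each control period).
- cams.camera(name): name is "scene" or "top" or "wrist"; returns a dict with "image" (400x640x3 uint8, red, green, blue), "fx", "fy", "cx", "cy" (pixels), "camera_from_world" (4x4, takes a point from world to camera coordinates); the wrist camera has in their place "T_tool_cam" (4x4, takes a point from camera to tool coordinates, whose origin is the TCP and whose axes are the tool frame's). Camera axes: x right, y down, z forward; pixel columns grow to the right and rows downward; lengths in m; the calibration is good to about 2 mm. The wrist camera is an equidistant fisheye: a pixel r from the principal point sees the ray r / f radians off the axis. A picture is of the moment at which its call begins: read the wrist's pose just before it. There is no depth.
- manip.hand_in(): hands the job in, once; it reports no verdict.
Trained networks look in the newest picture that a camera, given by its name, has taken for a name from the list of things; names that differ only in an ending like _2 or _b are one class to them, and where a whole thing is asked for, a point or a joint stands for the part that bears it (a point fixed in the world has none). Each returns a list of dicts, best first, with "confidence" (0 to 1); they miss things now and then, are a little off and sometimes report something else, mostly with a low value. They report only what shows in the picture. A call takes as long as a camera call. They do not tell look-alikes from the thing itself.
- finder.look_for(camera, thing): "extent" ([centre column, centre row, width, height] in pixels, round what is visible of it).
The state is a dict: "t": time; "joint_pos": joint angles; "qd": joint speeds; "joint_torque": joint torques, N m; "eef_pos": TCP position; "tool_rot": TCP orientation; "force": force on the tool from outside, world axes, zero at the start; "moment": the same for the moment, N m; "gripper_width": finger opening in m.
Only numpy, scipy, OpenCV 4.12 (cv2) and the standard library are available. Lean on these libraries where they do the work, as an engineer would, in place of code of your own. Each camera call takes 0.05 s, during which the arm holds its last target.

## Working session

There is one attempt and no reset: what is moved stays moved. The work goes in short steps, Python scripts to look and compute and a tool call to move; the robot and the scene stay as the last step left them, time stands still between calls to the robot, and variables do not carry over. Pictures are saved under pics/ and viewed, and the job is handed in when it is done.

Besides the shell and the picture viewer there is one more tool, called after "Request:" in YAML: its name, and indented under it one key for each argument. step_arm: Moves the arm, as the interface text tells. Its arguments: {"type":"object","properties":{"increments":{"type":"array","items":{"type":"array"}}},"required":["increments"]}

```bash
ls; mkdir -p pics
python3 - <<'E'
from cell import manip,cams,finder
import cv2,numpy as np
s=manip.state();print(s)
for n in("scene","top","wrist"):
    c=cams.camera(n);cv2.imwrite(f"pics/{n}0.png",c["image"][:,:,::-1])
    print(n,{k:(v.tolist() if hasattr(v,'tolist') else v) for k,v in c.items() if k!="image"})
    for t in["crock","acid_red_mid","acid_green_mid","acid_blue_mid","oil_mid"]:
        print(t,[([round(x) for x in d["extent"]],round(d["confidence"],2)) for d in finder.look_for(n,t)][:9])
E
```

```text
pics
{'t': 0.0, 'joint_pos': array([ 6.32565067e+01,  8.65194904e+00,  8.23910725e+01, -1.07292112e-04,
        8.90263387e+01, -7.67524877e+00]), 'qd': array([ 0.01590465,  0.08660627, -0.03942083,  0.05706053,  0.04341212,
       -0.03085514]), 'joint_torque': array([-4.64175337e-04, -7.13063836e+01, -5.70873785e+01, -1.39309195e-04,
        8.83714092e-03, -4.75542038e-05]), 'eef_pos': array([0.18773978, 0.5432406 , 0.23068233]), 'tool_rot': array([[-5.43077933e-04,  3.26693766e-01,  9.45130091e-01],
       [-1.08191213e-03,  9.45129485e-01, -3.26694178e-01],
       [-9.99999267e-01, -1.19996811e-03, -1.59825018e-04]]), 'force': array([-0.78877617,  0.28980513,  0.54487219]), 'moment': array([-0.04739171,  0.00630509,  0.01232161]), 'gripper_width': 0.08561351269182858}
scene {'fx': 370.78583259596775, 'fy': 370.78583259596775, 'cx': 319.6096126225038, 'cy': 201.6543185554493, 'camera_from_world': [[0.8529909563810281, 0.5218632965387145, 0.008070195655906259, -0.46936763326501363], [0.37610569782865877, -0.6038810295776671, -0.7027604187609277, -0.16947578574312103], [-0.36187143
[... 1026 characters left out ...]
)]
acid_blue_mid [([257, 175, 16, 13], 0.69)]
oil_mid [([271, 225, 16, 14], 0.48)]
wrist {'fx': 309.70691628693146, 'fy': 309.70691628693146, 'cx': 315.35193126205155, 'cy': 200.73890448667206, 'T_tool_cam': [[-0.0012608526374659089, -0.3265730371736831, 0.9451711282311689, -0.14334132548399048], [0.9999986500714446, 0.0005840880909865055, 0.0015358048017948727, -0.00010538326074294169], [-0.0010536156385722736, 0.945171788741209, 0.326571859874405, -0.08437063572843376], [0.0, 0.0, 0.0, 1.0]]}
crock [([79, 385, 18, 29], 0.71), ([44, 378, 43, 44], 0.17)]
acid_red_mid []
acid_green_mid [([195, 392, 8, 12], 0.46), ([189, 380, 10, 16], 0.44)]
acid_blue_mid []
oil_mid [([78, 384, 23, 32], 0.27)]
```

Run:
```python
import cv2
a=cv2.imread("pics/scene0.png");b=cv2.imread("pics/top0.png")
cv2.imwrite("pics/s_crop.png",cv2.resize(a[110:290,220:440],(792,648))[:600])
cv2.imwrite("pics/t_crop.png",cv2.resize(b[80:280,180:440],(780,600),interpolation=cv2.INTER_CUBIC))
```

```text
(no output)
```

View pics/s_crop.png

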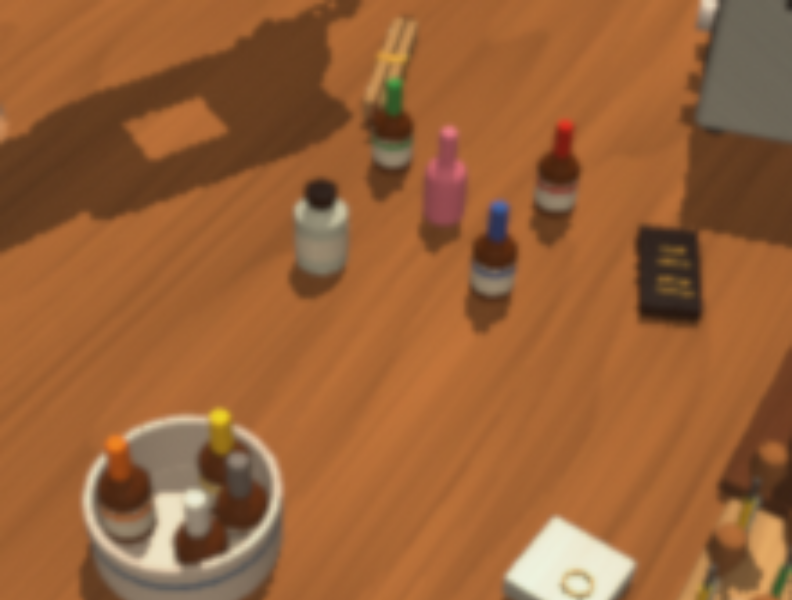

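View pics/t_crop.png

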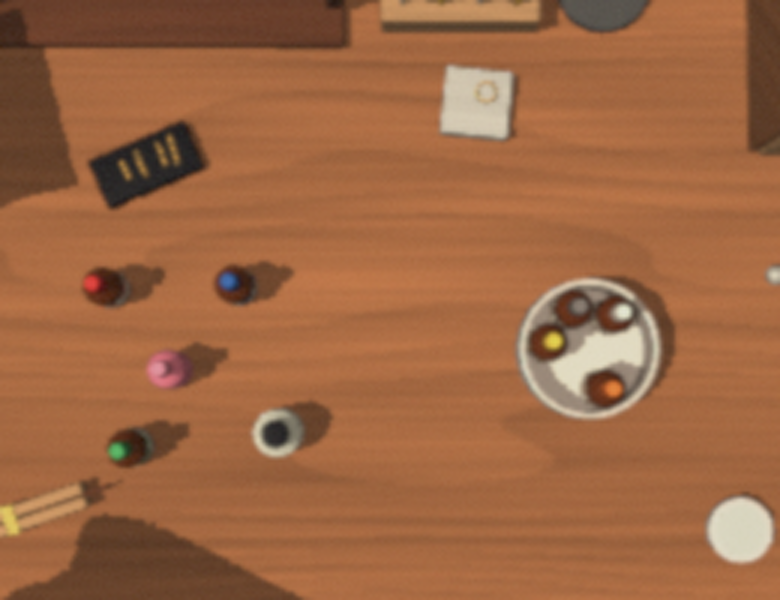

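View pics/scene0.png

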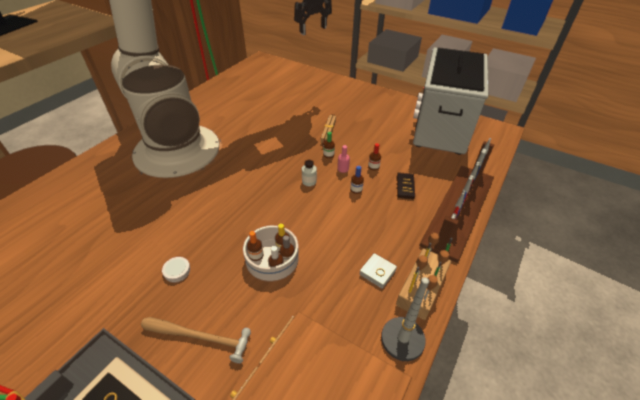

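View pics/wrist0.png

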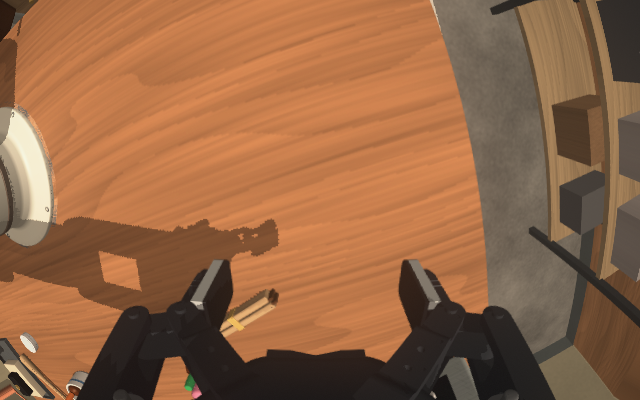

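The scene shows the bottles in the s_crop: green (393,120), pink look-alike (446,180), blue (494,250) and red (558,170), with clear oil at (320,230). The crock holds orange, yellow, white and grey. I'll compute positions from the top and scene views.

```bash
cat > h.py <<'E'
import numpy as np,cv2
from cell import manip,cams,finder
def ray(c,u,v,s=None):
    "origin, direction in world"
    if "camera_from_world" in c:
        T=np.linalg.inv(c["camera_from_world"]); d=np.array([(u-c["cx"])/c["fx"],(v-c["cy"])/c["fy"],1.])
    else:
        W=np.eye(4);W[:3,:3]=s["tool_rot"];W[:3,3]=s["eef_pos"];T=W@c["T_tool_cam"]
        a=np.array([(u-c["cx"])/c["fx"],(v-c["cy"])/c["fy"]]);r=np.hypot(*a)+1e-12
        d=np.array([*(a/r*np.sin(r)),np.cos(r)])
    return T[:3,3],T[:3,:3]@d
def at(c,u,v,z,s=None):
    o,d=ray(c,u,v,s);return (o+d*(z-o[2])/d[2])[:2]
def proj(c,p,s=None):
    if "camera_from_world" in c:
        T=np.asarray(c["camera_from_world"]);q=T[:3,:3]@p+T[:3,3];return np.array([c["cx"]+c["fx"]*q[0]/q[2],c["cy"]+c["fy"]*q[1]/q[2]])
    W=np.eye(4);W[:3,:3]=s["tool_rot"];W[:3,3]=s["eef_pos"];T=np.linalg.inv(W@c["T_tool_cam"]);q=T[:3,:3]@p+T[:3,3]
    r=np.hypot(q[0],q[1]);th=np.arctan2(r,q[2]);return np.array([c["cx"],c["cy"]])+c["fx"]*th*q[:2]/(r+1e-12)
def delta(p,yaw=None,s=None):
    "tool-frame shift to reach p, and turn"
    s=s or manip.state();R=s["tool_rot"];d=R.T@(np.array(p)-s["eef_pos"])
    y=np.degrees(np.arctan2(R[1,1],R[0,1]))
    print("yaw",round(y,2),"d_tool mm",np.round(d*1e3,1),"t",round(s["t"],2),"w",round(s["gripper_width"]*1e3,1))
    if yaw is not None:
        t=(y-yaw+90)%180-90;print("turn rad (mod 180)",round(np.radians(t),3),t)
    return d
E
python3 - <<'E'
from h import *
c=cams.camera("top");s=cams.camera("scene")
T={"red":(92,284,.088),"blue":(229,282,.088),"green":(118,452,.088),"pink":(161,368,.088),"oil":(275,432,.074),"grey":(579,306,.094),"white":(622,312,.094),"yellow":(554,341,.094),"orange":(612,388,.094),"crock":(590,347,.054)}
S={"red":(565,127),"blue":(499,209),"green":(394,86),"grey":(238,462),"white":(196,497),"yellow":(220,417),"orange":(117,443)}
for n,(u,v,z) in T.items():
    p=at(c,u/3+179.7,v/3+79.7,z)
    print(n,np.round(p,4), np.round(at(s,S[n][0]/3.6+219.6,S[n][1]/3.6+109.6,z),4) if n in S else "")
E
```

```text
red [0.5853 0.2624] [0.5873 0.2615]
blue [0.5869 0.1402] [0.5892 0.1396]
green [0.4354 0.2385] [0.4386 0.2366]
pink [0.5101 0.2006] 
oil [0.4523 0.1002] 
grey [ 0.5647 -0.1725] [ 0.5657 -0.1739]
white [ 0.5592 -0.2109] [ 0.5597 -0.2101]
yellow [ 0.5335 -0.15  ] [ 0.5342 -0.1494]
orange [ 0.4915 -0.2015] [ 0.4913 -0.2019]
crock [ 0.529  -0.1882]
```

Request:
step_arm:
  increments:
    - [0.05,[0.0025,-0.0113,0.039],0]
    - [0.05,[0.0025,-0.0113,0.039],0]
    - [0.05,[0.0025,-0.0113,0.039],0]
    - [0.05,[0.0025,-0.0113,0.039],0]
    - [0.05,[0.0025,-0.0113,0.039],0]

```text
t: 1.42
eef_pos: [0.3549, 0.425, 0.2188]
tool_rot: [[0.0, 0.326, 0.945], [0.0, 0.945, -0.326], [-1.0, 0.0, 0.0]]
force: [0.6, 0.3, 0.2]
gripper_width: 0.0499
```

Request:
step_arm:
  increments:
    - [0.05,[0.0025,-0.0113,0.039],0]
    - [0.05,[0.0025,-0.0113,0.039],0]
    - [0.05,[0.0025,-0.0113,0.039],0]
    - [0.05,[0.0025,-0.0113,0.039],0]
    - [0.05,[0.0025,-0.0113,0.039],0]

```text
t: 1.83
eef_pos: [0.521, 0.3077, 0.2063]
tool_rot: [[0.0, 0.327, 0.945], [0.0, 0.945, -0.327], [-1.0, 0.0, 0.0]]
force: [0.0, 1.6, -0.2]
gripper_width: 0.0501
```

Run:
```python
from h import *
delta([.586,.262,.2])
```

```text
yaw 70.93 d_tool mm [  6.3 -21.9  76.4] t 1.83 w 50.1
```

Request:
step_arm:
  increments:
    - [0.05,[0.003,-0.011,0.038],0]
    - [0.05,[0.003,-0.011,0.0384],0]
    - [0.05,[0,0,0],0]

```text
t: 2.08
eef_pos: [0.5889, 0.2589, 0.1987]
tool_rot: [[-0.0, 0.331, 0.944], [-0.002, 0.944, -0.331], [-1.0, -0.002, 0.0]]
force: [0.5, 0.1, 0.1]
gripper_width: 0.0499
```

Run:
```python
from h import *
s=manip.state();c=cams.camera("wrist");cv2.imwrite("pics/w1.png",c["image"][:,:,::-1])
for p in[(.586,.262,.088),(.586,.262,.0)]:print(proj(c,np.array(p),s))
print(proj(c,s["eef_pos"],s))
for t in["acid_red_mid"]:print(finder.look_for("wrist",t))
delta([.586,.262,.2])
```

```text
[317.51486032 192.88987879]
[317.03954198 169.38604445]
[315.04777943 262.46978061]
[{'extent': [318.7, 178.7, 37.6, 43.3], 'confidence': 0.73}]
yaw 70.8 d_tool mm [-0.5 -0.1  0.8] t 2.18 w 50.1
```

View pics/w1.png

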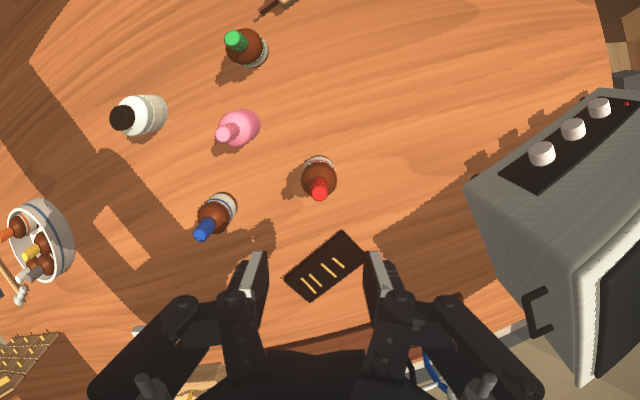

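The wrist view shows red cap (319,193), blue cap (202,236), green cap (235,38), pink look-alike (225,133) and oil (140,115). The red-capped amber bottle fits. I'll confirm it in a crop and refine by colour.

```bash
cat >> h.py <<'E'
HUE={"red":[(0,10),(172,180)],"green":[(50,80)],"blue":[(108,125)],"yellow":[(24,34)]}
def capmask(img,n,sat=150,val=60):
    h=cv2.cvtColor(img,cv2.COLOR_RGB2HSV);m=np.zeros(img.shape[:2],bool)
    for a,b in HUE[n]: m|=(h[...,0]>=a)&(h[...,0]<=b)
    return m&(h[...,1]>sat)&(h[...,2]>val)
E
python3 - <<'E'
from h import *
im=cv2.imread("pics/w1.png")
cv2.imwrite("pics/w1c.png",cv2.resize(im[20:270,180:370],None,fx=2.4,fy=2.4,interpolation=cv2.INTER_NEAREST))
cv2.imwrite("pics/w1d.png",cv2.resize(im[150:210,285:355],None,fx=10,fy=10,interpolation=cv2.INTER_NEAREST)[:600])
E
```

```text
(no output)
```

View pics/w1d.png

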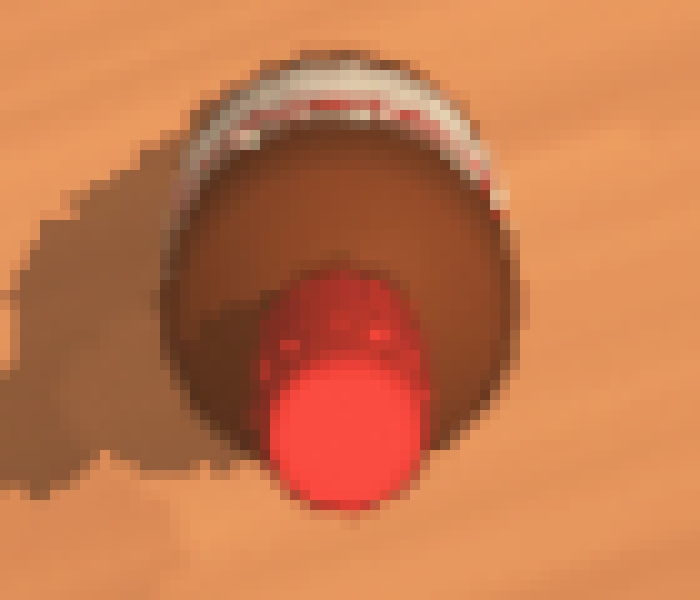

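View pics/w1c.png

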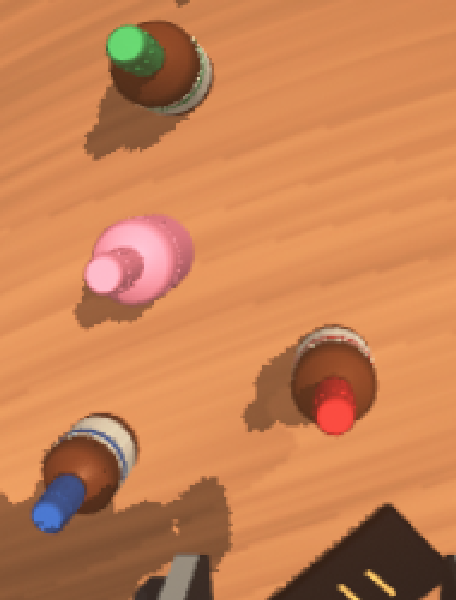

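Run:
```python
from h import *
s=manip.state();c=cams.camera("wrist")
for n,u,v in[("red",319.2,192.8),("blue",199.2,235),("green",232.5,38.4)]:print(n,at(c,u,v,.088,s))
p=at(c,319.2,192.8,.088,s);delta([*p,.066])
```

```text
red [0.58299614 0.26690955]
blue [0.58506246 0.14514866]
green [0.43358888 0.24338227]
yaw 70.88 d_tool mm [133.9   3.   -2.5] t 2.23 w 50.4
```

Run:
```python
from h import *
for i in range(2):
    s=manip.state();c=cams.camera("wrist");im=c["image"]
    print(s["eef_pos"],np.round(s["qd"],1))
    for n in("red","blue","green"):
        m=capmask(im,n,120,150);k,l,st,ce=cv2.connectedComponentsWithStats(m.astype(np.uint8))
        print(n,[(st[i,4],np.round(ce[i],1)) for i in range(1,k) if st[i,4]>40])
cv2.imwrite("pics/w2d.png",cv2.resize(im[150:210,285:355],None,fx=10,fy=10,interpolation=cv2.INTER_NEAREST)[:600])
```

```text
[0.58450809 0.26329331 0.19994266] [ 1.7 -1.1  0.5  0.1 -0.   0.2]
red [(np.int32(47), array([252.4, 134.2])), (np.int32(408), array([317.5, 192.2])), (np.int32(72), array([213.4, 219.3])), (np.int32(127), array([  5.8, 235.9]))]
blue [(np.int32(54), array([198.1, 236.3]))]
green [(np.int32(174), array([229.6,  44.1]))]
[0.58407294 0.26388658 0.20031999] [ 0.9 -0.8  0.2 -0.  -0.  -0.1]
red [(np.int32(44), array([253.6, 133.3])), (np.int32(408), array([316.9, 192.5])), (np.int32(67), array([213. , 219.5])), (np.int32(128), array([  5.8, 235.8]))]
blue [(np.int32(50), array([197.9, 236.5]))]
green [(np.int32(173), array([229.3,  44.8]))]
```

View pics/w2d.png

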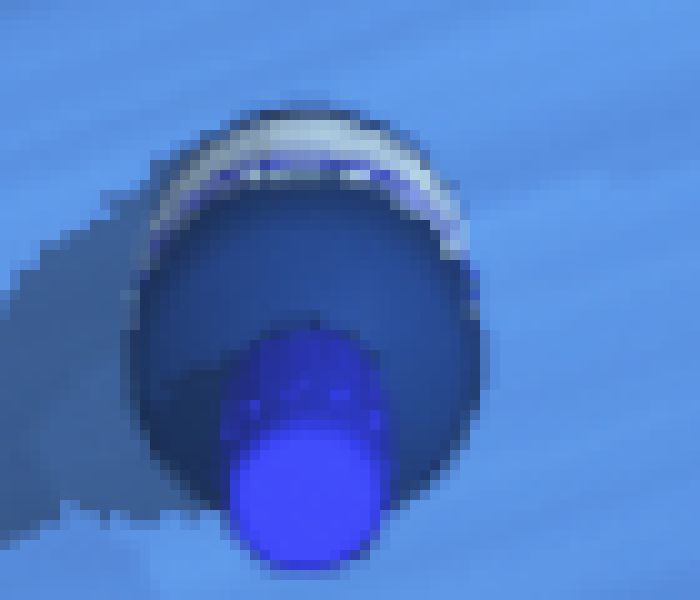

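Run:
```python
from h import *
s=manip.state();c=cams.camera("wrist");print(s["eef_pos"],s["qd"][0])
p=at(c,315.3,198.8,.088,dict(s,eef_pos=np.array([0.58407294,0.26388658,0.20031999])));print(p);delta([*p,.066])
```

```text
[0.583861   0.26419842 0.20054788] 0.5311258235255172
[0.58622505 0.2634433 ]
yaw 71.01 d_tool mm [ 1.347e+02 -1.000e-01  2.600e+00] t 2.38 w 50.1
```

Request:
step_arm:
  increments:
    - [0.045,[0.035,0,0.0026],0]
    - [0.045,[0.035,0,0],0]
    - [0.045,[0.035,0,0],0]
    - [0.045,[0.027,0,0],0]
    - [0.045,[0.009,0,0],0]

```text
t: 2.8
eef_pos: [0.5845, 0.2629, 0.0554]
tool_rot: [[-0.005, 0.325, 0.946], [-0.002, 0.946, -0.325], [-1.0, -0.003, -0.004]]
force: [-0.4, -0.3, -0.2]
gripper_width: 0.0452
```

Run:
```python
from h import *
s=manip.state();c=cams.camera("wrist");cv2.imwrite("pics/w3.png",c["image"][:,:,::-1])
delta([.586,.2632,.059]);print(s["qd"])
```

```text
yaw 71.0 d_tool mm [-3.2  0.6  1. ] t 2.85 w 45.1
[-0.18427998  3.7357952   2.23982357 -0.01174695 -7.43096399 -0.06516199]
```

View pics/w3.png

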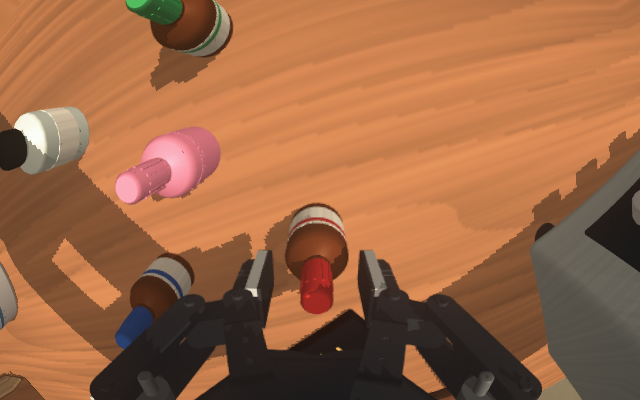

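The red cap at (317,295) is centred between the pads at (260,275) and (373,275), so I'll close.

Request:
step_arm:
  increments:
    - [0.045,[0,0,0],0]
    - [0.005,[0,0,0.001],0]
    - [0.005,[0,0,0],0]
    - [0.005,[0,0,0],0]
    - [0.005,[0,0,0],0]

```text
t: 3.27
eef_pos: [0.5889, 0.2625, 0.0615]
tool_rot: [[0.003, 0.327, 0.945], [0.001, 0.945, -0.327], [-1.0, 0.002, 0.003]]
force: [-1.2, -0.3, 8.0]
gripper_width: 0.0127
```

Run:
```python
from h import *
s=manip.state();c=cams.camera("wrist");cv2.imwrite("pics/w4.png",cv2.resize(c["image"][180:360,210:420,::-1],None,fx=3,fy=3))
delta([.586,.2632,.059])
print(s["force"],s["qd"])
# predicted cap top
h=.088-s["eef_pos"][2]
print(proj(c,s["eef_pos"]+np.array([0,0,h]),s))
```

```text
yaw 70.93 d_tool mm [ 2.5 -0.3 -3. ] t 3.32 w 12.9
[-1.17248886 -0.32667296  7.95419572] [-0.05547585 -0.01160465  0.01079547 -0.02091968 -0.07632827  0.08500596]
[315.16472761 291.51237466]
```

View pics/w4.png

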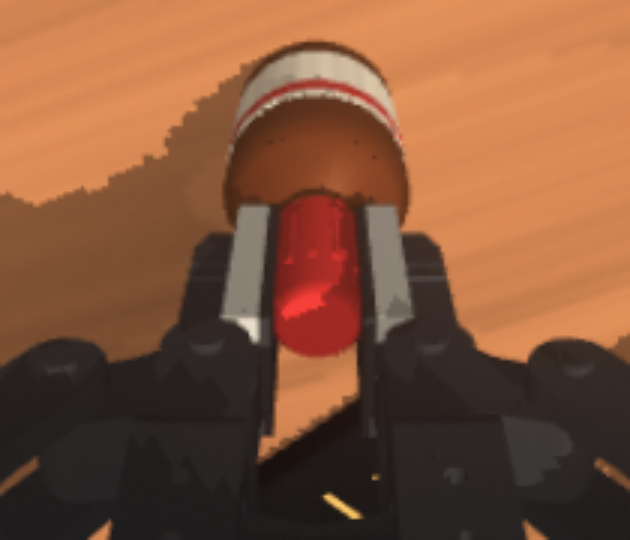

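Request:
step_arm:
  increments:
    - [0.005,[-0.02,0,0],0]
    - [0.005,[-0.034,0,0],0]
    - [0.005,[-0.034,0,0],-0.088]
    - [0.005,[-0.034,0,0],-0.088]
    - [0.005,[-0.015,0,0],0]

```text
t: 3.73
eef_pos: [0.589, 0.2626, 0.2026]
tool_rot: [[0.006, 0.15, 0.989], [0.002, 0.989, -0.15], [-1.0, 0.003, 0.006]]
force: [0.4, 0.6, -0.5]
gripper_width: 0.0131
```

Run:
```python
from h import *
s=manip.state();c=cams.camera("wrist");cv2.imwrite("pics/w5.png",c["image"][:,:,::-1])
delta([.522,-.2275,.195],81)
print(s["force"],s["qd"])
print(proj(c,s["eef_pos"]+np.array([0,0,.0265]),s))
```

```text
yaw 81.11 d_tool mm [   7.2 -494.8    9. ] t 3.78 w 13.1
turn rad (mod 180) 0.002 0.11062513169648014
[ 0.3597055   0.56047903 -0.52355783] [ 2.24065638e-02 -3.18084320e+00 -1.24339067e+01 -9.19232080e-03
  1.64377355e+01  7.86061888e+00]
[315.16415205 291.62798686]
```

View pics/w5.png

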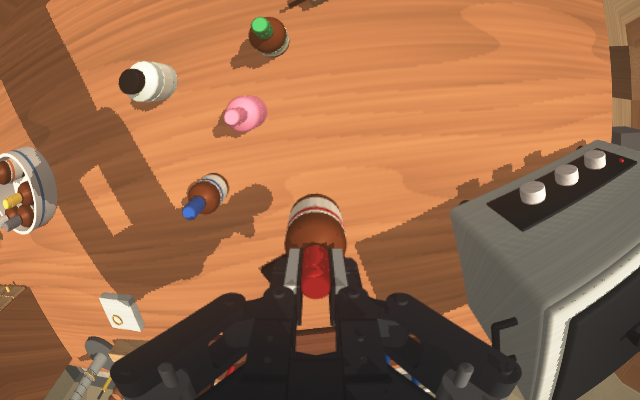

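Red is held upright, with its cap at (316,285). Next I'll carry it to the crock.

Request:
step_arm:
  increments:
    - [0.005,[0,-0.03,0.001],0]
    - [0.005,[0.001,-0.04,0.001],0]
    - [0.005,[0.001,-0.04,0.001],0]
    - [0.005,[0.001,-0.04,0.001],0]
    - [0.005,[0.001,-0.04,0.001],0]

```text
t: 4.2
eef_pos: [0.5627, 0.0723, 0.1931]
tool_rot: [[0.001, 0.156, 0.988], [-0.0, 0.988, -0.156], [-1.0, 0.0, 0.001]]
force: [0.9, 0.1, -0.9]
gripper_width: 0.0129
```

Request:
step_arm:
  increments:
    - [0.005,[0,-0.04,0.001],0]
    - [0.005,[0,-0.04,0.001],0]
    - [0.005,[0,-0.04,0.001],0]
    - [0.005,[0,-0.04,0.001],0]
    - [0.005,[0,-0.04,0.0],0]

```text
t: 4.62
eef_pos: [0.5354, -0.1263, 0.1933]
tool_rot: [[0.001, 0.157, 0.988], [-0.001, 0.988, -0.157], [-1.0, -0.0, 0.002]]
force: [1.0, -0.2, 0.2]
gripper_width: 0.013
```

Request:
step_arm:
  increments:
    - [0.005,[0,-0.035,0],0]
    - [0.005,[0,-0.025,0],0]
    - [0.005,[0,-0.012,0.0],0]
    - [0.005,[0,0,0],0]
    - [0.005,[0,0,0.0],0]

```text
t: 5.03
eef_pos: [0.5248, -0.1953, 0.1927]
tool_rot: [[0.001, 0.157, 0.988], [0.0, 0.988, -0.157], [-1.0, 0.0, 0.001]]
force: [-1.0, -0.4, -1.0]
gripper_width: 0.0128
```

Request:
step_arm:
  increments:
    - [0.005,[0,-0.0,0],0]
    - [0.005,[0,0,0],0]

```text
t: 5.2
eef_pos: [0.525, -0.1942, 0.1925]
tool_rot: [[0.0, 0.155, 0.988], [0.0, 0.988, -0.155], [-1.0, 0.0, 0.0]]
force: [1.1, -0.0, -0.3]
gripper_width: 0.013
```

Run:
```python
from h import *
s=manip.state();c=cams.camera("wrist");cv2.imwrite("pics/w6.png",c["image"][:,:,::-1])
im=c["image"][150:360,190:440,::-1];cv2.imwrite("pics/w6c.png",cv2.resize(im,None,fx=2.8,fy=2.8,interpolation=cv2.INTER_CUBIC))
delta([.522,-.2275,.195],81)
print(s["force"],np.round(s["qd"],1),s["eef_pos"])
t=cams.camera("top");cv2.imwrite("pics/t6.png",cv2.resize(t["image"][160:250,330:450,::-1],None,fx=6,fy=6,interpolation=cv2.INTER_CUBIC))
```

```text
yaw 81.1 d_tool mm [ -2.5 -33.3   2.2] t 5.25 w 13.2
turn rad (mod 180) 0.002 0.1006574176400079
[ 1.06862933 -0.01637552 -0.28317127] [-0.   0.1 -0.1 -0.1  0.  -0.1] [ 0.52502032 -0.19420062  0.19253398]
```

View pics/w6c.png

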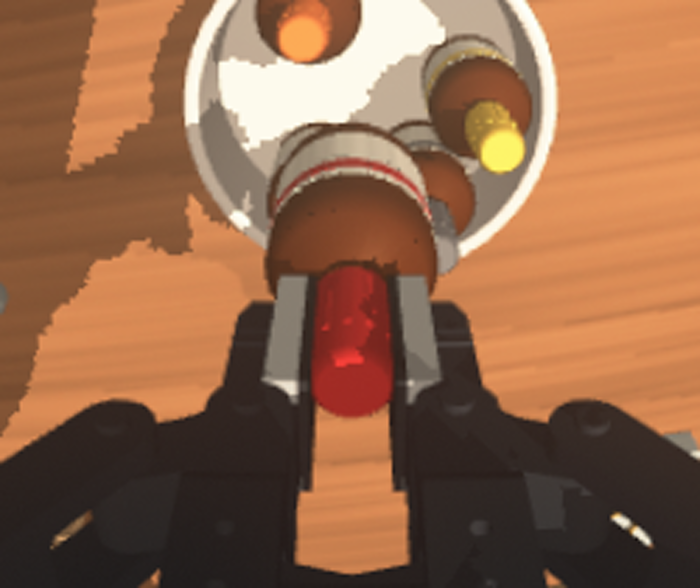

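View pics/w6.png

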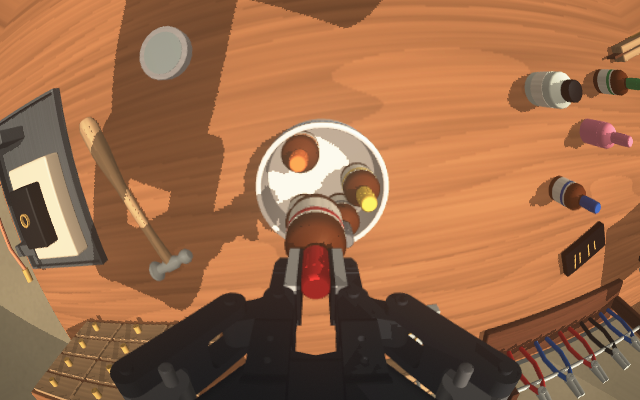

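```bash
cat >> h.py <<'E'
def ringpts(cx,cy,R,z,angs): return [np.array([cx+R*np.cos(a),cy+R*np.sin(a),z]) for a in angs]
def fitcrock(c,s,guess,angs,R=.0645,z=.054,span=.008):
    "find outer rim edge radially; least squares centre"
    from scipy.optimize import least_squares
    im=cv2.cvtColor(c["image"],cv2.COLOR_RGB2HSV)[...,1].astype(np.float32) # saturation: rim low, wood high
    im=cv2.GaussianBlur(im,(3,3),.7)
    obs=[];
    for a in angs:
        rs=np.arange(R-.004,R+span,.0004);P=np.array([proj(c,p,s) for p in [np.array([guess[0]+r*np.cos(a),guess[1]+r*np.sin(a),z]) for r in rs]],np.float32)
        v=cv2.remap(im,P[:,0:1],P[:,1:2],cv2.INTER_LINEAR)[:,0];g=np.diff(cv2.GaussianBlur(v[:,None],(1,7),1.5)[:,0])
        k=np.argmax(g)
        if g[k]>4: obs.append((a,P[k]))
    def f(q): return np.concatenate([proj(c,np.array([q[0]+R*np.cos(a+0),q[1]+R*np.sin(a),z]),s)-o for a,o in obs])
    # use radial residual: backproject to plane
    W=np.array([at(c,o[0],o[1],z,s) for a,o in obs])
    r=least_squares(lambda q:np.hypot(W[:,0]-q[0],W[:,1]-q[1])-R,guess,loss="soft_l1",f_scale=.001)
    res=np.hypot(W[:,0]-r.x[0],W[:,1]-r.x[1])-R
    r2=least_squares(lambda q:np.hypot(W[:,0]-q[0],W[:,1]-q[1])-q[2],[*guess,R],loss="soft_l1",f_scale=.001)
    print("crock",np.round(r.x,4),"n",len(obs),"res mm med",np.round(np.median(abs(res))*1e3,2),"freeR",np.round(r2.x,4));return r.x
E
python3 - <<'E'
from h import *
s=manip.state();c=cams.camera("wrist");im=c["image"]
A=np.radians(np.r_[60:330:6])
g=[.528,-.1885]
for i in range(3): g=fitcrock(c,s,g,A,span=.010 if i==0 else .006)
vis=cv2.resize(im[100:320,190:440,::-1],None,fx=2.7,fy=2.7,interpolation=cv2.INTER_CUBIC)
for R,z in((.0645,.054),(.059,.054),(.059,.006)):
  for p in ringpts(*g,R,z,np.radians(np.r_[0:360:4])):
    q=proj(c,p,s);cv2.circle(vis,(int((q[0]-190+.5)*2.7),int((q[1]-100+.5)*2.7)),1,(255,0,0),-1)
cv2.imwrite("pics/w7.png",vis)
t=cams.camera("top")
g=[.528,-.1885]
for i in range(2): g=fitcrock(t,s,g,np.radians(np.r_[0:90:5,200:360:5]))
E
```

```text
crock [ 0.527  -0.1878] n 44 res mm med 0.62 freeR [ 0.5269 -0.1878  0.0643]
crock [ 0.527  -0.1878] n 43 res mm med 0.72 freeR [ 0.5268 -0.1878  0.0642]
crock [ 0.5269 -0.1877] n 43 res mm med 0.77 freeR [ 0.5267 -0.1878  0.0642]
crock [ 0.5274 -0.1847] n 22 res mm med 0.44 freeR [ 0.5271 -0.1855  0.0655]
crock [ 0.5274 -0.1843] n 23 res mm med 0.62 freeR [ 0.5271 -0.185   0.0654]
```

View pics/w7.png

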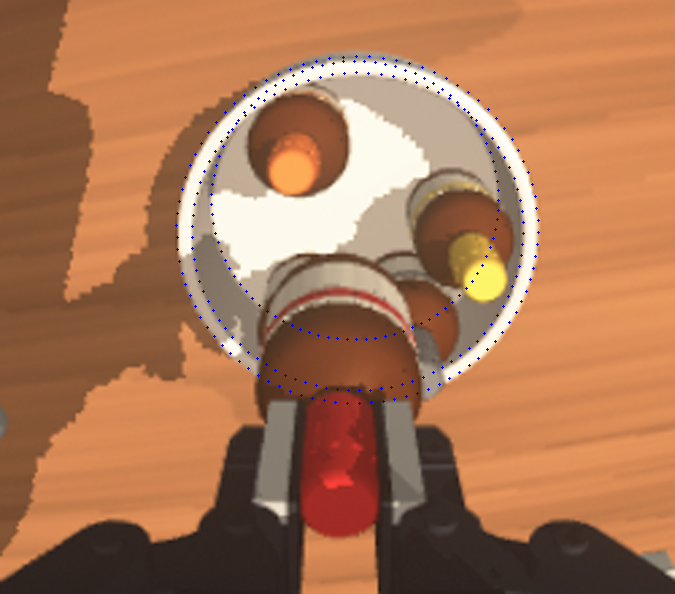

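View pics/t6.png

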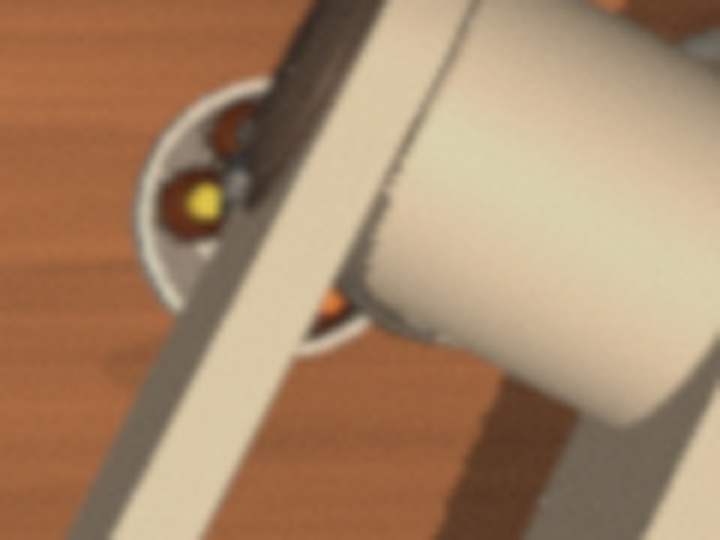

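Run:
```python
from h import *
s=manip.state();c=cams.camera("wrist");im=c["image"]
cv2.imwrite("pics/w8.png",cv2.resize(im[185:305,265:365,::-1],None,fx=5,fy=5,interpolation=cv2.INTER_CUBIC))
R=s["tool_rot"]
for o in(0,-.002,-.004):
  for hb in(.0587,.0615):
    ct=s["eef_pos"]+R[:,2]*o
    def row(r,h): return min(proj(c,ct+np.array([0,0,h-hb])+r*(R[:,1]*np.cos(a)+R[:,2]*np.sin(a)),s)[1] for a in np.radians(range(180,361,5)))
    print(o,hb,"base",round(row(.018,.003),1),"shoulder45",round(row(.018,.045),1),"captop ctr",np.round(proj(c,ct+[0,0,.088-hb],s),1))
```

```text
0 0.0587 base 197.3 shoulder45 221.5 captop ctr [315.  294.9]
0 0.0615 base 196.0 shoulder45 219.6 captop ctr [315.  291.4]
-0.002 0.0587 base 194.5 shoulder45 218.1 captop ctr [315.  291.4]
-0.002 0.0615 base 193.3 shoulder45 216.2 captop ctr [315.  287.8]
-0.004 0.0587 base 191.7 shoulder45 214.8 captop ctr [315.  287.8]
-0.004 0.0615 base 190.5 shoulder45 212.9 captop ctr [315.  284.3]
```

View pics/w8.png

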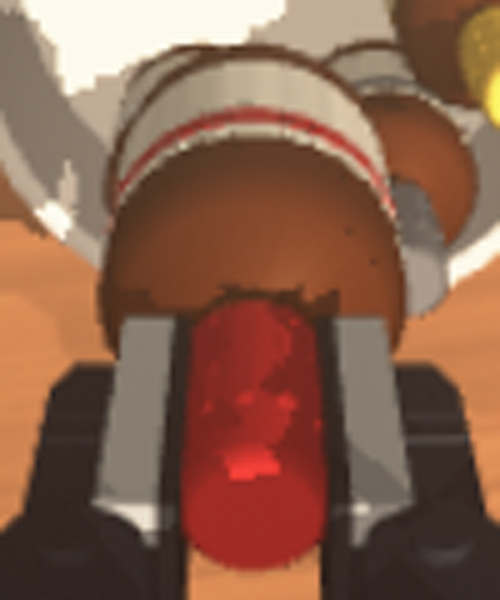

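Run:
```python
from h import *
s=manip.state();t=cams.camera("top");w=cams.camera("wrist")
t["image"]=cv2.imread("pics/top0.png")[:,:,::-1].copy()
g=[.528,-.1885]
for i in range(3): g=fitcrock(t,s,g,np.radians(np.r_[0:360:5]),span=.006)
T={"grey":(579,306,.094),"white":(622,312,.094),"yellow":(554,341,.094),"orange":(612,388,.094)}
for n,(u,v,z) in T.items():
    d=at(t,u/3+179.7,v/3+79.7,z)-g;print(n,np.round(d*1e3,1),np.hypot(*d)*1e3,np.degrees(np.arctan2(d[1],d[0])))
cw=np.array([.527,-.1877])
for n,u,v in(("orange",292/2.7+189.5,172/2.7+99.5),("yellow",485/2.7+189.5,281/2.7+99.5)):
    d=at(w,u,v,.094,s)-cw;print(n,np.round(d*1e3,1),np.hypot(*d)*1e3,np.degrees(np.arctan2(d[1],d[0])))
```

```text
crock [ 0.5279 -0.1872] n 72 res mm med 1.72 freeR [ 0.528  -0.187   0.0663]
crock [ 0.5279 -0.187 ] n 72 res mm med 1.77 freeR [ 0.528  -0.187   0.0663]
crock [ 0.5279 -0.187 ] n 72 res mm med 1.96 freeR [ 0.528  -0.187   0.0664]
grey [36.8 14.4] 39.50824647064357 21.438388570573945
white [ 31.4 -24. ] 39.47582486540406 -37.40625731173531
yellow [ 5.6 37. ] 37.37482616028825 81.44573807016164
orange [-36.4 -14.6] 39.23117642009819 -158.2085739487586
orange [-36.4 -15.9] 39.66474198553756 -156.43582776590245
yellow [ 6.6 37.3] 37.85794885918312 80.03629751505693
```

Request:
step_arm:
  increments:
    - [0.005,[0,-0.013,0.002],0]
    - [0.005,[0,-0.013,0.002],0]
    - [0.005,[0.01,-0.007,0],0]
    - [0.005,[0.02,0,0],0]
    - [0.005,[0.02,0,0.0],0]

```text
t: 5.97
eef_pos: [0.5233, -0.2302, 0.1413]
tool_rot: [[0.001, 0.158, 0.987], [-0.001, 0.987, -0.158], [-1.0, -0.0, 0.001]]
force: [0.4, 0.4, -1.1]
gripper_width: 0.0129
```

Request:
step_arm:
  increments:
    - [0.005,[0,0,0],0]
    - [0.005,[0,0,0],0]
    - [0.005,[0,0,0],0]
    - [0.005,[0,0,0],0]

```text
t: 6.3
eef_pos: [0.5239, -0.2291, 0.1436]
tool_rot: [[0.001, 0.156, 0.988], [-0.001, 0.988, -0.156], [-1.0, -0.001, 0.002]]
force: [-0.2, -0.4, -1.4]
gripper_width: 0.013
```

Run:
```python
from h import *
s=manip.state();c=cams.camera("wrist");im=c["image"]
delta([.524,-.2274,.0675],81.1);print(s["qd"])
g=[.527,-.1877]
for i in range(2): g=fitcrock(c,s,g,np.radians(np.r_[60:200:6]),span=.006)
cv2.imwrite("pics/w9.png",cv2.resize(im[100:320,190:440,::-1],None,fx=2.7,fy=2.7,interpolation=cv2.INTER_CUBIC))
```

```text
yaw 81.01 d_tool mm [76.   1.7 -0.3] t 6.35 w 13.1
turn rad (mod 180) -0.002 -0.0870763647912014
[ 0.29627608 -0.10852695  0.09246629  0.06398691 -0.1905965  -0.02702948]
crock [ 0.5263 -0.1889] n 22 res mm med 0.83 freeR [ 0.5299 -0.1929  0.0691]
crock [ 0.5262 -0.189 ] n 22 res mm med 0.94 freeR [ 0.5301 -0.1932  0.0694]
```

View pics/w9.png

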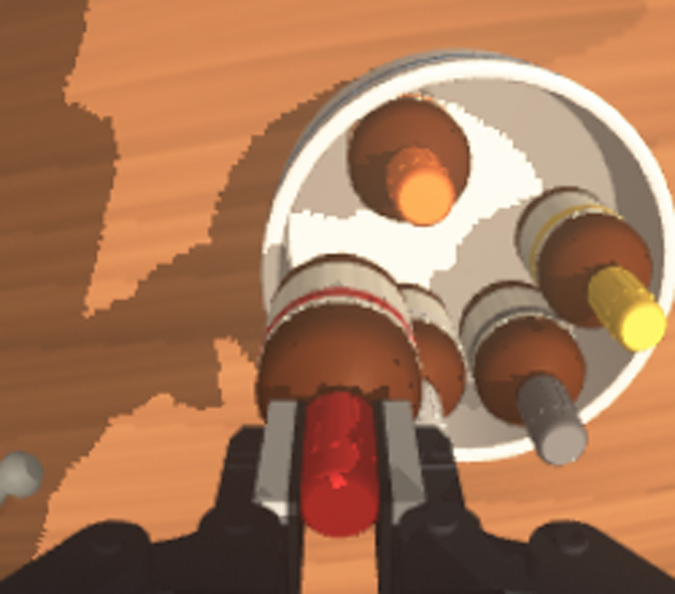

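Run:
```python
from h import *
s=manip.state();c=cams.camera("wrist");im=c["image"]
g=[.527,-.1877]
for i in range(3): g=fitcrock(c,s,g,np.radians(np.r_[-25:215:5]),span=.005)
vis=cv2.resize(im[100:320,190:440,::-1],None,fx=2.7,fy=2.7,interpolation=cv2.INTER_CUBIC)
for R,z in((.0645,.054),(.059,.054),(.059,.006)):
  for p in ringpts(*g,R,z,np.radians(np.r_[0:360:4])):
    q=proj(c,p,s);cv2.circle(vis,(int((q[0]-190+.5)*2.7),int((q[1]-100+.5)*2.7)),1,(255,0,0),-1)
for n,u,v in(("orange",426,198),("yellow",643,327),("grey",561,445)):
    d=at(c,u/2.7+189.5,v/2.7+99.5,.094,s)-g;print(n,np.round(d*1e3,1),np.hypot(*d)*1e3,np.degrees(np.arctan2(d[1],d[0])))
b=s["eef_pos"][:2]-.002*s["tool_rot"][:2,2]-g;print("bottle",b*1e3,np.hypot(*b)*1e3,np.degrees(np.arctan2(b[1],b[0])))
cv2.imwrite("pics/w10.png",vis)
```

```text
crock [ 0.5271 -0.1885] n 40 res mm med 0.58 freeR [ 0.527  -0.1902  0.066 ]
crock [ 0.5271 -0.1885] n 40 res mm med 0.6 freeR [ 0.527  -0.1902  0.0659]
crock [ 0.5271 -0.1885] n 40 res mm med 0.77 freeR [ 0.527  -0.1902  0.066 ]
orange [-36.2 -14.4] 38.918734401343436 -158.32862784824673
yellow [ 6.4 38.5] 39.047238741737594 80.54013579637494
grey [38.  14.5] 40.65393424047456 20.942416348683
bottle [ -5.17622945 -40.21796006] 40.5496937398387 -97.33390279447852
```

View pics/w10.png

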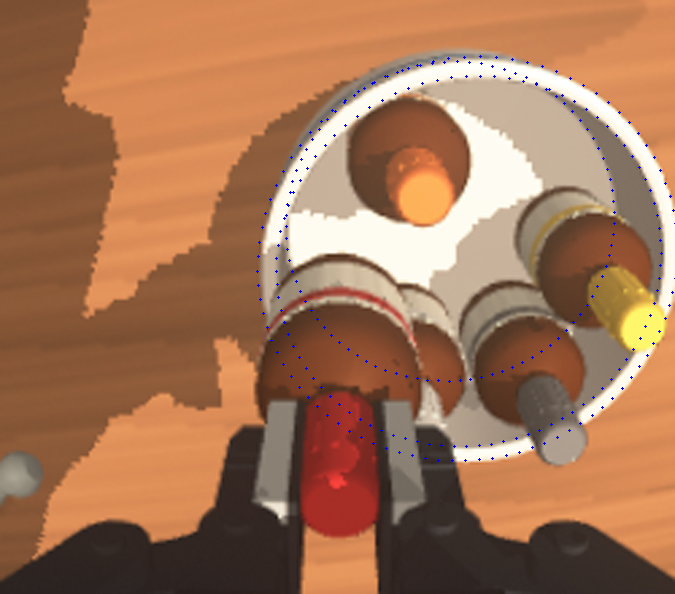

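Request:
step_arm:
  increments:
    - [0.005,[0.015,0.0014,0],0]
    - [0.005,[0.015,0,0],0]
    - [0.005,[0.015,0,0],0]
    - [0.005,[0.012,0,0],0]
    - [0.005,[0.008,0,0],0]

```text
t: 6.82
eef_pos: [0.5236, -0.2272, 0.0764]
tool_rot: [[-0.0, 0.156, 0.988], [0.0, 0.988, -0.156], [-1.0, 0.0, -0.001]]
force: [0.9, -0.5, -1.1]
gripper_width: 0.013
```

Request:
step_arm:
  increments:
    - [0.005,[0.004,0,0],0]
    - [0.005,[0.002,0,0],0]
    - [0.005,[0.001,0,0],0]
    - [0.005,[0,0,0],0]

```text
t: 7.15
eef_pos: [0.5239, -0.2274, 0.0708]
tool_rot: [[0.001, 0.156, 0.988], [-0.0, 0.988, -0.156], [-1.0, -0.0, 0.001]]
force: [0.1, -0.5, -0.8]
gripper_width: 0.0131
```

Run:
```python
from h import *
s=manip.state();c=cams.camera("wrist");im=c["image"]
delta([.524,-.2274,.0675],81.1);print(s["qd"],s["force"])
cv2.imwrite("pics/w11.png",cv2.resize(im[60:350,190:490,::-1],None,fx=2.05,fy=2.05,interpolation=cv2.INTER_CUBIC))
```

```text
yaw 81.02 d_tool mm [3.4 0.1 0. ] t 7.2 w 13.1
turn rad (mod 180) -0.001 -0.0823013906704233
[-0.07888211 -0.09620898 -0.19926161 -0.01990945  0.08809449 -0.09612219] [ 0.07803098 -0.51354171 -0.84208634]
```

View pics/w11.png

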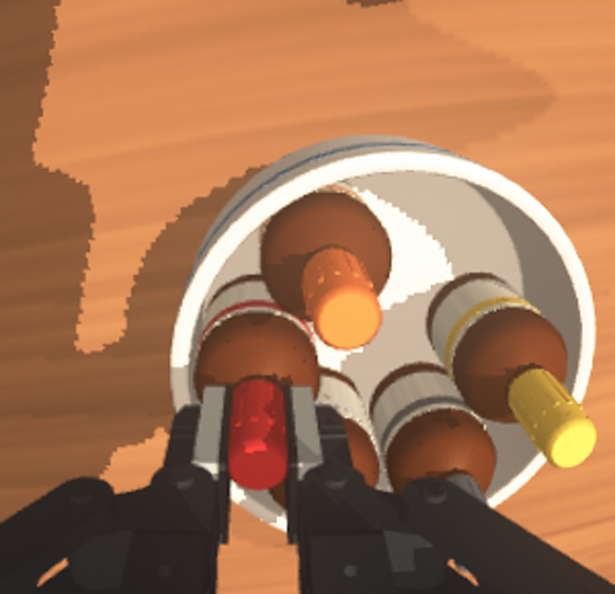

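Red is in its place inside the rim without contact. I'll set it down gently.

Request:
step_arm:
  increments:
    - [0.005,[0.0015,0,0],0]
    - [0.005,[0.001,0,0],0]
    - [0.005,[0.001,0,0],0]
    - [0.005,[0.0005,0,0],0]

```text
t: 7.53
eef_pos: [0.5242, -0.2276, 0.0674]
tool_rot: [[0.001, 0.156, 0.988], [-0.001, 0.988, -0.156], [-1.0, -0.001, 0.001]]
force: [-3.3, 2.8, 18.4]
gripper_width: 0.013
```

Request:
step_arm:
  increments:
    - [0.005,[0,0,0],0]
    - [0.005,[0,0,0],0]

```text
t: 7.7
eef_pos: [0.5242, -0.2276, 0.0675]
tool_rot: [[0.001, 0.156, 0.988], [-0.001, 0.988, -0.156], [-1.0, -0.001, 0.001]]
force: [-2.4, 1.3, 12.9]
gripper_width: 0.0128
```

Contact came at z 0.0675, exactly as expected. I'll release with a small opening.

Request:
step_arm:
  increments:
    - [0.013,[-0.001,0,0],0]
    - [0.018,[0,0,0],0]
    - [0.024,[0,0,0],0]
    - [0.026,[0,0,0],0]
    - [0.026,[0,0,0],0]

```text
t: 8.12
eef_pos: [0.5237, -0.2273, 0.0672]
tool_rot: [[-0.0, 0.156, 0.988], [0.0, 0.988, -0.156], [-1.0, -0.0, -0.0]]
force: [-0.4, 0.2, -0.8]
gripper_width: 0.0257
```

Run:
```python
from h import *
s=manip.state();c=cams.camera("wrist");im=c["image"]
delta([.524,-.2274,.0675],81.1);print(s["force"])
cv2.imwrite("pics/w12.png",cv2.resize(im[60:350,190:490,::-1],None,fx=2.05,fy=2.05,interpolation=cv2.INTER_CUBIC))
```

```text
yaw 81.02 d_tool mm [-0.3 -0.1  0.4] t 8.17 w 25.7
turn rad (mod 180) -0.001 -0.08262552504335474
[-0.44268244  0.15249026 -0.80903629]
```

View pics/w12.png

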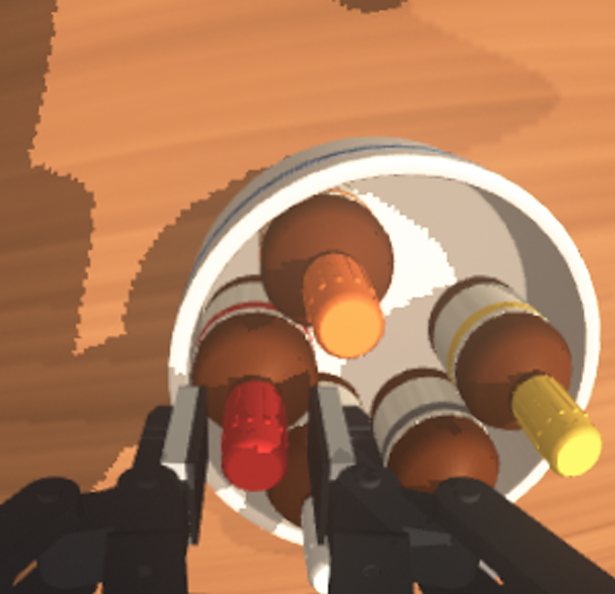

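Request:
step_arm:
  increments:
    - [0.026,[-0.015,0,0],0]
    - [0.026,[-0.03,0,0],0]
    - [0.026,[-0.035,0,0],0]
    - [0.045,[-0.035,0,0],0.12]
    - [0.045,[-0.02,0,0],0.12]

```text
t: 8.58
eef_pos: [0.5243, -0.2276, 0.2063]
tool_rot: [[0.003, 0.391, 0.92], [-0.002, 0.92, -0.391], [-1.0, -0.001, 0.004]]
force: [-0.2, -0.1, -0.2]
gripper_width: 0.0449
```

Request:
step_arm:
  increments:
    - [0.045,[0,0,0],0.12]
    - [0.045,[0,0,0],0.12]
    - [0.045,[0,0,0],0.044]
    - [0.045,[0,0,0],0]

```text
t: 8.92
eef_pos: [0.5237, -0.2273, 0.2023]
tool_rot: [[-0.0, 0.631, 0.776], [-0.0, 0.776, -0.631], [-1.0, -0.0, 0.0]]
force: [-0.3, -0.4, 0.3]
gripper_width: 0.0452
```

Run:
```python
from h import *
s=manip.state();c=cams.camera("wrist");im=c["image"]
delta([.437,.239,.2],51)
cv2.imwrite("pics/w13.png",cv2.resize(im[:,150:480,::-1],None,fx=1.5,fy=1.5,interpolation=cv2.INTER_CUBIC))
```

```text
yaw 51.06 d_tool mm [   2.3  308.2 -360.5] t 8.97 w 45.1
turn rad (mod 180) 0.001 0.05988744775197574
```

View pics/w13.png

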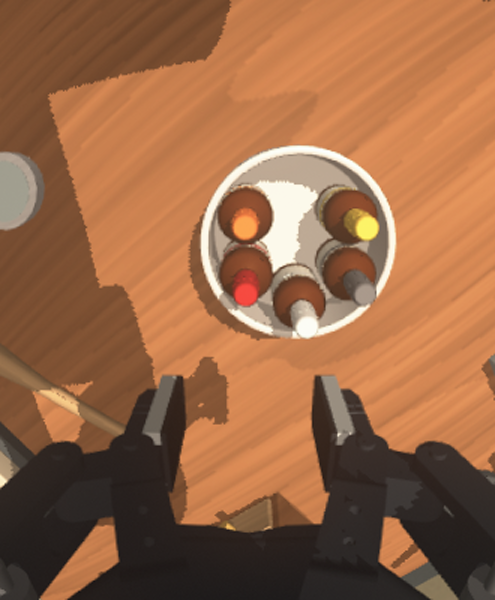

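Red stands upright in the ring at (246,291), and the free ring place between orange and yellow and the middle are both open. From here I'll measure all five and the crock.

Run:
```python
from h import *
s=manip.state();c=cams.camera("wrist");im=c["image"]
g=[.527,-.1877]
for i in range(3): g=fitcrock(c,s,g,np.radians(np.r_[0:360:5]),span=.005)
for n,u,v in(("orange",244,226),("yellow",367,227),("grey",360,290),("white",307,322),("red",246,292)):
    d=at(c,u/1.5+149.7,v/1.5-.3,.094,s)-g;print(n,np.round(d*1e3,1),np.hypot(*d)*1e3,np.degrees(np.arctan2(d[1],d[0])))
```

```text
crock [ 0.5279 -0.1878] n 72 res mm med 0.39 freeR [ 0.5279 -0.1878  0.0642]
crock [ 0.5279 -0.1878] n 72 res mm med 0.39 freeR [ 0.5279 -0.1878  0.0642]
crock [ 0.5278 -0.1878] n 72 res mm med 0.39 freeR [ 0.5279 -0.1878  0.0642]
orange [-37.7 -15.3] 40.64406304586842 -157.9074357143152
yellow [ 5.2 38.4] 38.78417257334178 82.28301424136154
grey [33.  13.9] 35.796069271404996 22.86149807605907
white [ 29.3 -22.1] 36.695988213915115 -37.054291312631825
red [ -7.4 -38.3] 39.029265530031516 -100.99840225253702
```

Request:
step_arm:
  increments:
    - [0.045,[0,0.024,-0.028],0]
    - [0.045,[0,0.026,-0.031],0]
    - [0.045,[0,0.026,-0.031],0]
    - [0.045,[0,0.026,-0.031],0]
    - [0.045,[0,0.026,-0.031],0]

```text
t: 9.43
eef_pos: [0.4854, -0.0306, 0.2022]
tool_rot: [[0.0, 0.628, 0.778], [-0.0, 0.778, -0.628], [-1.0, -0.0, 0.0]]
force: [0.1, 0.4, 0.1]
gripper_width: 0.0445
```

Request:
step_arm:
  increments:
    - [0.045,[0,0.026,-0.031],0]
    - [0.045,[0,0.026,-0.031],0]
    - [0.045,[0,0.026,-0.031],0]
    - [0.045,[0,0.026,-0.031],0]
    - [0.045,[0,0.026,-0.031],0]

```text
t: 9.85
eef_pos: [0.4467, 0.1682, 0.2025]
tool_rot: [[0.0, 0.628, 0.778], [0.0, 0.778, -0.628], [-1.0, 0.0, 0.0]]
force: [1.0, -0.3, -0.1]
gripper_width: 0.0453
```

Request:
step_arm:
  increments:
    - [0.045,[0,0.025,-0.027],0]
    - [0.045,[0,0.015,-0.018],0]
    - [0.045,[0,0.008,-0.009],0]
    - [0.045,[0,0,0],0]
    - [0.045,[0,0,0],0]

```text
t: 10.27
eef_pos: [0.4358, 0.2375, 0.2021]
tool_rot: [[-0.0, 0.628, 0.778], [-0.001, 0.778, -0.628], [-1.0, -0.001, 0.0]]
force: [0.3, 1.4, -0.8]
gripper_width: 0.045
```

Request:
step_arm:
  increments:
    - [0.045,[0,0,0],0]
    - [0.045,[0,0,0],0]
    - [0.045,[0,0,0],0]

```text
t: 10.52
eef_pos: [0.4361, 0.2367, 0.2023]
tool_rot: [[0.0, 0.63, 0.776], [-0.0, 0.776, -0.63], [-1.0, -0.0, 0.0]]
force: [0.9, 0.4, 0.2]
gripper_width: 0.0451
```

Run:
```python
from h import *
s=manip.state();c=cams.camera("wrist");im=c["image"]
delta([.437,.239,.2],51);print(s["qd"])
cv2.imwrite("pics/w14.png",im[:,:,::-1])
cv2.imwrite("pics/w14c.png",cv2.resize(im[130:280,220:420,::-1],None,fx=4,fy=4,interpolation=cv2.INTER_CUBIC))
print(finder.look_for("wrist","acid_green_mid")[:3])
print(s["eef_pos"].tolist(),s["tool_rot"].tolist())
```

```text
yaw 50.93 d_tool mm [ 2.3  2.2 -0.7] t 10.57 w 44.9
turn rad (mod 180) -0.001 -0.07366204859614811
[ 0.35121849  0.02984659 -0.15433114  0.00827541 -0.06544493  0.20374399]
[{'extent': [333.1, 248.6, 30.9, 53.0], 'confidence': 0.84}, {'extent': [318.8, 179.4, 37.7, 40.5], 'confidence': 0.75}, {'extent': [77.5, 370.8, 30.9, 22.3], 'confidence': 0.63}]
[0.43614755893458274, 0.2367352404691834, 0.20231991828490759] [[4.1394801426826124e-05, 0.6303935559327238, 0.7762757003313749], [-0.00016196750641293692, 0.7762756950408013, -0.6303935429994885], [-0.9999999860264986, -9.963642393841723e-05, 0.00013423705056188532]]
```

View pics/w14c.png

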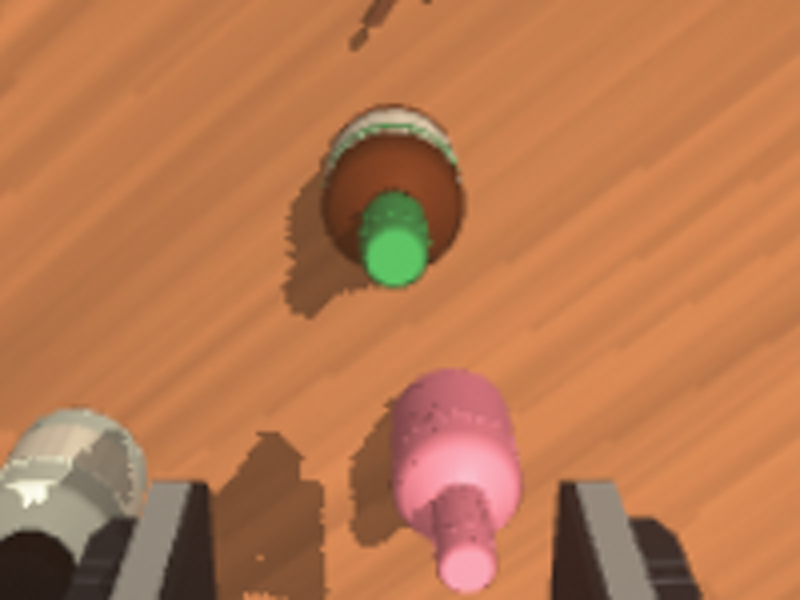

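View pics/w14.png

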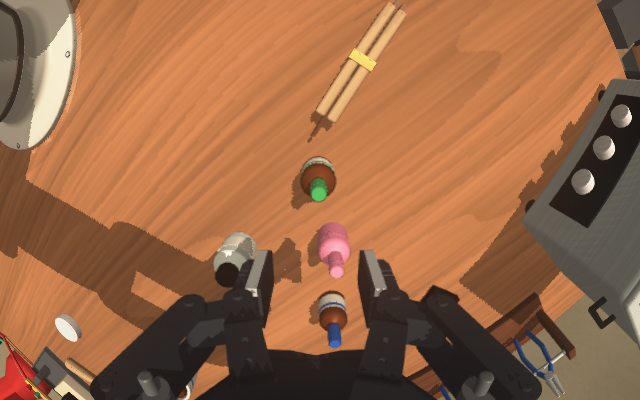

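Candidates: green-capped amber at (318,180), and the pink look-alike at (333,249), which the finder ranks first. The amber bottle with the green cap is the one meant; the crop confirms it.

Run:
```python
from h import *
s=manip.state();c=cams.camera("wrist")
p=at(c,318.3,193.8,.088,s);print(p,s["eef_pos"]);delta([*p,.061],51)
```

```text
[0.43641062 0.24037198] [0.43604527 0.23702878 0.2023358 ]
yaw 50.95 d_tool mm [141.3   2.8  -1.7] t 10.67 w 44.9
turn rad (mod 180) -0.001 -0.05491772834544406
```

Request:
step_arm:
  increments:
    - [0.045,[0.03,0.0028,-0.0017],0]
    - [0.045,[0.035,0,0],0]
    - [0.045,[0.035,0,0],0]
    - [0.045,[0.026,0,0],0]
    - [0.045,[0.01,0,0],0]

```text
t: 11.08
eef_pos: [0.4346, 0.2401, 0.0628]
tool_rot: [[-0.004, 0.63, 0.777], [-0.002, 0.777, -0.63], [-1.0, -0.004, -0.002]]
force: [0.2, 0.8, 0.3]
gripper_width: 0.0451
```

Request:
step_arm:
  increments:
    - [0.045,[0.004,0,0],0]
    - [0.045,[0,0,0],0]
    - [0.045,[0,0,0],0]
    - [0.045,[0,0,0],0]

```text
t: 11.42
eef_pos: [0.4371, 0.2412, 0.0639]
tool_rot: [[0.002, 0.629, 0.777], [0.001, 0.777, -0.629], [-1.0, 0.002, 0.001]]
force: [-0.8, 0.3, -0.5]
gripper_width: 0.0448
```

Run:
```python
from h import *
s=manip.state();c=cams.camera("wrist");im=c["image"]
delta([.4364,.2404,.061],51)
print(proj(c,s["eef_pos"]+[0,0,.088-s["eef_pos"][2]],s))
cv2.imwrite("pics/w15.png",cv2.resize(im[180:360,210:420,::-1],None,fx=3,fy=3,interpolation=cv2.INTER_CUBIC))
```

```text
yaw 51.0 d_tool mm [ 2.8 -1.   0.1] t 11.47 w 45.1
turn rad (mod 180) -0.0 -0.00345276079522705
[315.28502992 288.49508582]
```

View pics/w15.png

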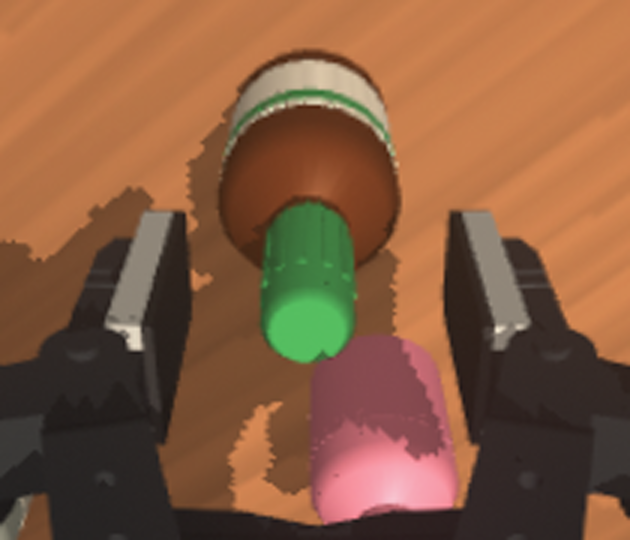

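Request:
step_arm:
  increments:
    - [0.045,[0.0022,-0.0011,0],0]
    - [0.045,[0,0,0],0]
    - [0.005,[0,0,0],0]
    - [0.005,[0,0,0],0]
    - [0.005,[0,0,0],0]

```text
t: 11.88
eef_pos: [0.4357, 0.2401, 0.0603]
tool_rot: [[0.0, 0.629, 0.777], [0.0, 0.777, -0.629], [-1.0, 0.0, 0.0]]
force: [-0.4, -0.0, 3.2]
gripper_width: 0.0133
```

Request:
step_arm:
  increments:
    - [0.005,[0,0,0],0]
    - [0.005,[0,0,0],0]

```text
t: 12.05
eef_pos: [0.4357, 0.2401, 0.0603]
tool_rot: [[0.0, 0.629, 0.777], [0.0, 0.777, -0.629], [-1.0, 0.0, 0.0]]
force: [0.1, -0.3, 5.5]
gripper_width: 0.013
```

Run:
```python
from h import *
s=manip.state();c=cams.camera("wrist");im=c["image"]
delta([.4975,-.1634,.195],51)
print(s["eef_pos"],s["force"],proj(c,s["eef_pos"]+[0,0,.088-s["eef_pos"][2]],s))
cv2.imwrite("pics/w16.png",cv2.resize(im[180:360,210:420,::-1],None,fx=3,fy=3,interpolation=cv2.INTER_CUBIC))
```

```text
yaw 51.0 d_tool mm [-134.7 -274.7  302.1] t 12.1 w 12.9
turn rad (mod 180) -0.0 -0.0041514925101466815
[0.43570688 0.24013884 0.06033855] [ 0.10921012 -0.31582565  5.4534615 ] [315.20769696 292.93812045]
```

View pics/w16.png

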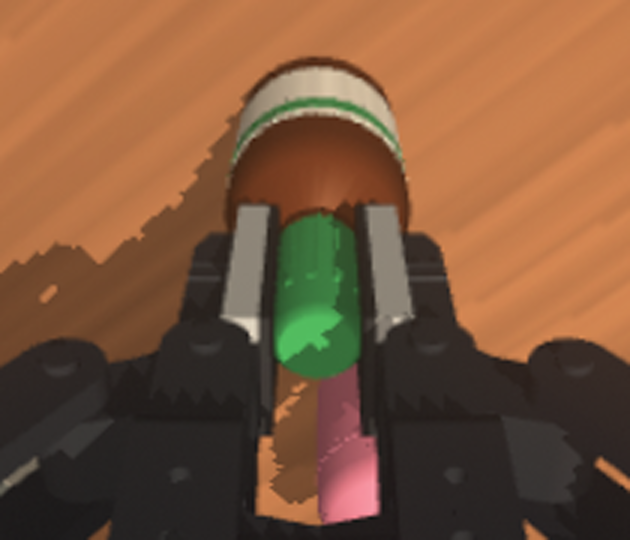

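Request:
step_arm:
  increments:
    - [0.005,[-0.02,0,0],0]
    - [0.005,[-0.035,0,0],0]
    - [0.005,[-0.035,0,0],0]
    - [0.005,[-0.03,0,0],0]
    - [0.005,[-0.015,0,0],0]

```text
t: 12.52
eef_pos: [0.4362, 0.2404, 0.1988]
tool_rot: [[0.004, 0.629, 0.777], [0.001, 0.777, -0.629], [-1.0, 0.003, 0.002]]
force: [-0.3, -0.4, -0.7]
gripper_width: 0.0133
```

Request:
step_arm:
  increments:
    - [0.005,[0,-0.0255,0.028],0]
    - [0.005,[0,-0.0255,0.028],0]
    - [0.005,[0,-0.0255,0.028],0]
    - [0.005,[0,-0.0255,0.028],0]
    - [0.005,[0,-0.0255,0.028],0]

```text
t: 12.93
eef_pos: [0.4638, 0.0512, 0.195]
tool_rot: [[-0.0, 0.629, 0.777], [-0.0, 0.777, -0.629], [-1.0, -0.0, 0.0]]
force: [0.6, 0.6, -0.3]
gripper_width: 0.0133
```

Request:
step_arm:
  increments:
    - [0.005,[0,-0.0255,0.028],0]
    - [0.005,[0,-0.0255,0.028],0]
    - [0.005,[0,-0.0255,0.028],0]
    - [0.005,[0,-0.0255,0.028],0]
    - [0.005,[0,-0.025,0.0275],0]

```text
t: 13.35
eef_pos: [0.4923, -0.1356, 0.195]
tool_rot: [[-0.0, 0.63, 0.777], [-0.0, 0.777, -0.63], [-1.0, -0.0, -0.0]]
force: [1.3, 1.4, -0.9]
gripper_width: 0.0131
```

Request:
step_arm:
  increments:
    - [0.005,[0,-0.014,0.0156],0]
    - [0.005,[0,-0.006,0.007],0]
    - [0.005,[0.02,0,0],0]
    - [0.005,[0.02,0,0],0]
    - [0.005,[0.01,0,0],0]

```text
t: 13.77
eef_pos: [0.4967, -0.1626, 0.1428]
tool_rot: [[-0.002, 0.629, 0.777], [0.001, 0.777, -0.629], [-1.0, -0.001, -0.003]]
force: [-0.8, 0.3, -0.8]
gripper_width: 0.0128
```

Request:
step_arm:
  increments:
    - [0.005,[0,0,0],0]
    - [0.005,[0,0,0],0]
    - [0.005,[0,0,0],0]
    - [0.005,[0,0,0],0]

```text
t: 14.1
eef_pos: [0.498, -0.1633, 0.1463]
tool_rot: [[0.001, 0.629, 0.777], [-0.001, 0.777, -0.629], [-1.0, 0.0, 0.002]]
force: [0.2, 0.4, -0.6]
gripper_width: 0.0133
```

Run:
```python
from h import *
s=manip.state();c=cams.camera("wrist");im=c["image"]
delta([.4967,-.1634,.0663],51);print(s["eef_pos"],s["qd"])
g=[.5275,-.1878]
for i in range(3): g=fitcrock(c,s,g,np.radians(np.r_[-60:100:5,190:300:5]),span=.005)
print(proj(c,s["eef_pos"]+[0,0,.088-.0603],s))
vis=cv2.resize(im[60:350,180:480,::-1],None,fx=2.05,fy=2.05,interpolation=cv2.INTER_CUBIC)
cv2.imwrite("pics/w17r.png",im[:,:,::-1])
for R,z in((.0645,.054),(.059,.054),(.059,.006)):
  for p in ringpts(*g,R,z,np.radians(np.r_[0:360:4])):
    q=proj(c,p,s);cv2.circle(vis,(int((q[0]-180+.5)*2.05),int((q[1]-60+.5)*2.05)),1,(255,0,0),-1)
cv2.imwrite("pics/w17.png",vis)
```

```text
yaw 51.01 d_tool mm [79.9 -0.9 -1. ] t 14.15 w 13.5
turn rad (mod 180) 0.0 0.010233080862590782
[ 0.49801872 -0.16328785  0.14631231] [-0.23226192  0.01954575  0.21570687 -0.02379128 -0.15982766 -0.03962489]
crock [ 0.5279 -0.1876] n 38 res mm med 0.41 freeR [ 0.528  -0.1877  0.0642]
crock [ 0.5277 -0.1875] n 37 res mm med 0.4 freeR [ 0.5278 -0.1876  0.0642]
crock [ 0.5278 -0.1876] n 37 res mm med 0.4 freeR [ 0.5279 -0.1877  0.0642]
[315.20879057 293.05226099]
```

View pics/w17.png

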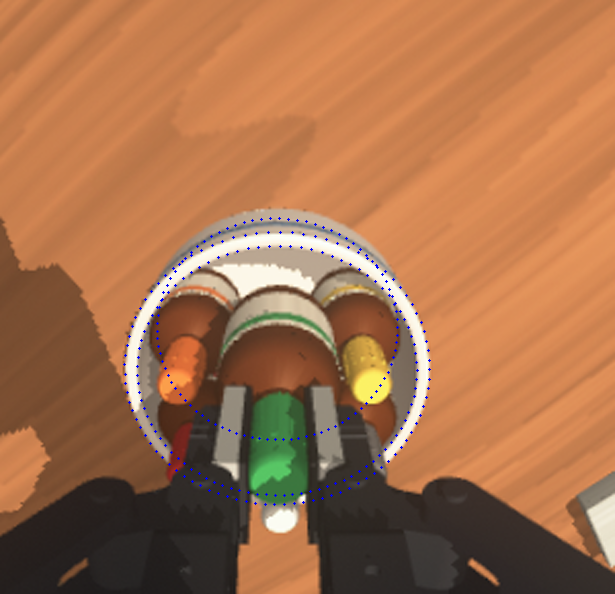

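Run:
```python
from h import *
s=manip.state();c=cams.camera("wrist");g=np.array([.5278,-.1876])
for n,u,v in(("orange",178,386),("yellow",372,385)):
    p=at(c,u/2.05+179.7,v/2.05+59.7,.094,s);d=p-g;print(n,np.round(d*1e3,1),np.hypot(*d)*1e3,np.degrees(np.arctan2(d[1],d[0])), "from target",np.round((p-[.497,-.1632])@s["tool_rot"][:2,1:]*1e3,1))
```

```text
orange [-36.9 -14.8] 39.75674554943747 -158.21361366693023 from target [-34.3  19.9]
yellow [ 5.4 38.2] 38.612250126865355 81.96325774916916 from target [33.5 19.4]
```

Request:
step_arm:
  increments:
    - [0.005,[0.015,-0.0006,-0.0009],0]
    - [0.005,[0.015,0,0],0]
    - [0.005,[0.018,0,0],0]
    - [0.005,[0.012,0,0],0]
    - [0.005,[0.008,0,0],0]

```text
t: 14.62
eef_pos: [0.4962, -0.1631, 0.0761]
tool_rot: [[-0.001, 0.629, 0.777], [0.0, 0.777, -0.629], [-1.0, -0.0, -0.001]]
force: [0.3, 0.4, -0.8]
gripper_width: 0.0132
```

Request:
step_arm:
  increments:
    - [0.005,[0.005,0,0],0]
    - [0.005,[0.002,0,0],0]
    - [0.005,[0.001,0,0],0]
    - [0.005,[0,0,0],0]

```text
t: 14.95
eef_pos: [0.4967, -0.1634, 0.0695]
tool_rot: [[0.001, 0.629, 0.777], [-0.0, 0.777, -0.629], [-1.0, 0.0, 0.001]]
force: [-0.9, -0.5, -0.5]
gripper_width: 0.0132
```

Run:
```python
from h import *
s=manip.state();c=cams.camera("wrist");im=c["image"]
delta([.4970,-.1632,.0663],51);print(s["force"])
cv2.imwrite("pics/w18.png",cv2.resize(im[60:350,180:480,::-1],None,fx=2.05,fy=2.05,interpolation=cv2.INTER_CUBIC))
```

```text
yaw 50.99 d_tool mm [3.4 0.3 0.1] t 15.0 w 13.1
turn rad (mod 180) -0.0 -0.00789796447040203
[-0.9058572  -0.5467011  -0.52650763]
```

View pics/w18.png

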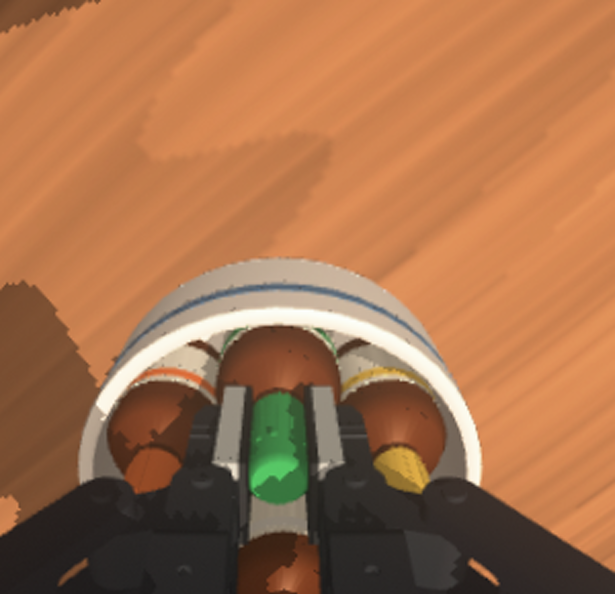

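Request:
step_arm:
  increments:
    - [0.005,[0.0015,0,0],0]
    - [0.005,[0.001,0,0],0]
    - [0.005,[0.001,0,0],0]
    - [0.005,[0.0003,0,0],0]
    - [0.005,[0,0,0],0]

```text
t: 15.42
eef_pos: [0.4969, -0.1635, 0.0663]
tool_rot: [[0.001, 0.629, 0.777], [-0.001, 0.777, -0.629], [-1.0, 0.0, 0.001]]
force: [-1.8, 0.6, 11.4]
gripper_width: 0.013
```

Request:
step_arm:
  increments:
    - [0.013,[-0.0008,0,0],0]
    - [0.018,[0,0,0],0]
    - [0.022,[0,0,0],0]
    - [0.023,[0,0,0],0]
    - [0.023,[0,0,0],0]

```text
t: 15.83
eef_pos: [0.4964, -0.1633, 0.066]
tool_rot: [[-0.0, 0.629, 0.777], [-0.0, 0.777, -0.629], [-1.0, -0.0, -0.0]]
force: [0.3, -0.8, 0.3]
gripper_width: 0.0231
```

Run:
```python
from h import *
s=manip.state();c=cams.camera("wrist");im=c["image"]
delta([.4970,-.1632,.0663],51);print(s["force"])
cv2.imwrite("pics/w19.png",cv2.resize(im[60:350,180:480,::-1],None,fx=2.05,fy=2.05,interpolation=cv2.INTER_CUBIC))
```

```text
yaw 51.0 d_tool mm [-0.3  0.4  0.4] t 15.88 w 23.2
turn rad (mod 180) -0.0 -0.004286341453095588
[ 0.2627491  -0.80509256  0.29249388]
```

View pics/w19.png

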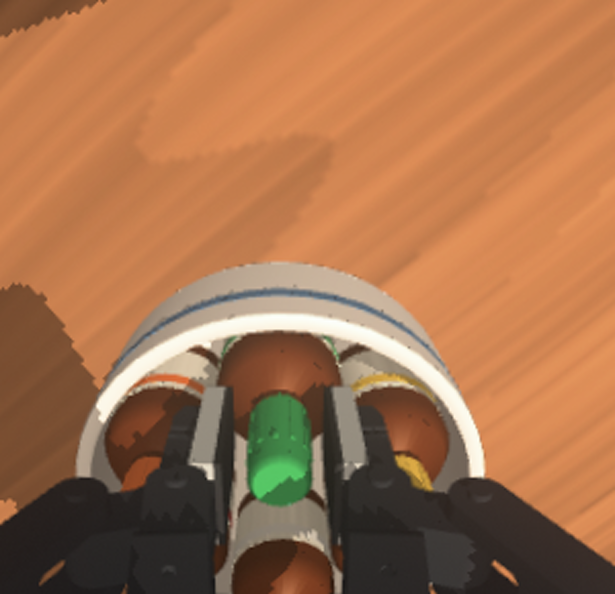

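Request:
step_arm:
  increments:
    - [0.023,[-0.012,0,0],0]
    - [0.023,[-0.03,0,0],0]
    - [0.023,[-0.035,0,0],0]
    - [0.045,[-0.035,0,0],0]
    - [0.045,[-0.02,0,0],0]

```text
t: 16.3
eef_pos: [0.497, -0.1635, 0.203]
tool_rot: [[0.004, 0.629, 0.777], [-0.002, 0.777, -0.629], [-1.0, 0.001, 0.004]]
force: [0.8, -1.3, 0.3]
gripper_width: 0.0445
```

Request:
step_arm:
  increments:
    - [0.045,[0,0,0.02],0]
    - [0.045,[0,0,0.02],0]
    - [0.045,[0,0,0],0]
    - [0.045,[0,0,0],0]
    - [0.045,[0,0,0],0]

```text
t: 16.72
eef_pos: [0.5272, -0.1882, 0.1984]
tool_rot: [[-0.0, 0.629, 0.777], [0.0, 0.777, -0.629], [-1.0, -0.0, -0.0]]
force: [-0.7, -1.3, -0.5]
gripper_width: 0.0446
```

Run:
```python
from h import *
s=manip.state();c=cams.camera("wrist");im=c["image"]
delta([.5875,.1405,.2],51)
g=[.5275,-.1878]
for i in range(3): g=fitcrock(c,s,g,np.radians(np.r_[0:360:5]),span=.005)
cv2.imwrite("pics/w20.png",cv2.resize(im[100:290,210:420,::-1],None,fx=3,fy=3,interpolation=cv2.INTER_CUBIC))
print(s["eef_pos"].tolist())
```

```text
yaw 51.0 d_tool mm [  -1.6  293.3 -159.9] t 16.77 w 44.9
turn rad (mod 180) -0.0 -0.0012023266164504776
crock [ 0.5276 -0.1874] n 72 res mm med 0.43 freeR [ 0.5276 -0.1875  0.0644]
crock [ 0.5276 -0.1875] n 72 res mm med 0.41 freeR [ 0.5276 -0.1875  0.0644]
crock [ 0.5276 -0.1874] n 72 res mm med 0.41 freeR [ 0.5276 -0.1875  0.0644]
[0.5271799025819116, -0.18816765806798777, 0.19837216262958757]
```

View pics/w20.png

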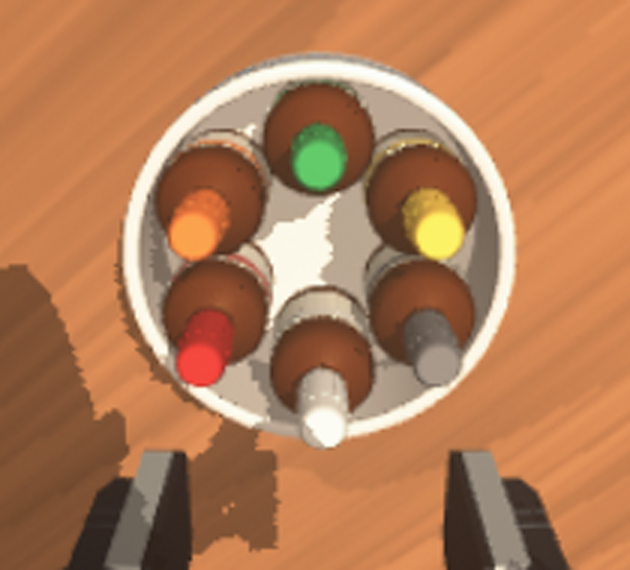

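Six bottles are now upright in a tidy ring. I'll measure the free middle, then fetch blue.

Run:
```python
from h import *
from scipy.optimize import minimize
s=manip.state();c=cams.camera("wrist");g=np.array([.5276,-.1875])
P=[]
for n,u,v in(("orange",195,234),("yellow",438,234),("grey",435,362),("white",324,426),("red",202,363),("green",320,162)):
    p=at(c,u/3+209.6,v/3+99.6,.094,s);P.append(p);d=p-g;print(n,np.round(d*1e3,1),np.hypot(*d)*1e3,np.degrees(np.arctan2(d[1],d[0])))
P=np.array(P)
r=minimize(lambda q:-min(np.hypot(*(P-q).T))*1e3,g,method="Nelder-Mead");print("centre",r.x,(r.x-g)*1e3,np.hypot(*(P-r.x).T)*1e3)
```

```text
orange [-36.6 -14.6] 39.39642113782988 -158.18701500373854
yellow [ 5.8 37.7] 38.141260871399346 81.32425321609344
grey [36.  14.2] 38.7247099714503 21.48372531505089
white [ 31.8 -23.8] 39.687172915740014 -36.78134158610532
red [ -6.3 -38.6] 39.115522856162244 -99.22487715376228
green [-30.4  24.9] 39.28075416870592 140.72197881211252
centre [ 0.52791608 -0.18804293] [ 0.31607972 -0.54292732] [39.4930207  38.63231057 38.63442165 39.10970272 38.63234883 39.86975263]
```

Request:
step_arm:
  increments:
    - [0.045,[0,0.028,-0.0153],0]
    - [0.045,[0,0.034,-0.0185],0]
    - [0.045,[0,0.034,-0.0185],0]
    - [0.045,[0,0.034,-0.0185],0]
    - [0.045,[0,0.034,-0.0185],0]

```text
t: 17.23
eef_pos: [0.5609, -0.0028, 0.1985]
tool_rot: [[0.0, 0.63, 0.777], [-0.0, 0.777, -0.63], [-1.0, 0.0, 0.0]]
force: [0.5, -0.9, 0.1]
gripper_width: 0.045
```

Request:
step_arm:
  increments:
    - [0.045,[0,0.034,-0.0185],0]
    - [0.045,[0,0.034,-0.0185],0]
    - [0.045,[0,0.032,-0.0175],0]
    - [0.045,[0,0.02,-0.011],0]
    - [0.045,[0,0.009,-0.005],0]

```text
t: 17.65
eef_pos: [0.5874, 0.1431, 0.1982]
tool_rot: [[-0.0, 0.627, 0.779], [0.0, 0.779, -0.627], [-1.0, 0.0, -0.0]]
force: [-0.9, -0.4, 0.7]
gripper_width: 0.0448
```

Request:
step_arm:
  increments:
    - [0.045,[0,0,0],0]
    - [0.045,[0,0,0],0]
    - [0.045,[0,0,0],0]
    - [0.045,[0,0,0],0]
    - [0.045,[0,0,0],0]

```text
t: 18.07
eef_pos: [0.5878, 0.1388, 0.1983]
tool_rot: [[0.0, 0.63, 0.776], [-0.0, 0.776, -0.63], [-1.0, 0.0, 0.0]]
force: [-0.8, -0.8, 0.6]
gripper_width: 0.0453
```

Run:
```python
from h import *
s=manip.state();c=cams.camera("wrist");im=c["image"]
delta([.5875,.1405,.2],51);print(s["qd"],s["eef_pos"])
cv2.imwrite("pics/w21.png",cv2.resize(im[130:280,220:420,::-1],None,fx=4,fy=4,interpolation=cv2.INTER_CUBIC))
```

```text
yaw 50.92 d_tool mm [-1.8  1.1 -1.2] t 18.12 w 45.1
turn rad (mod 180) -0.001 -0.0769548967350886
[ 0.24687383  0.1077238  -0.02462627  0.0436467   0.19366793  0.16823839] [0.58777465 0.13875327 0.19829043]
```

View pics/w21.png

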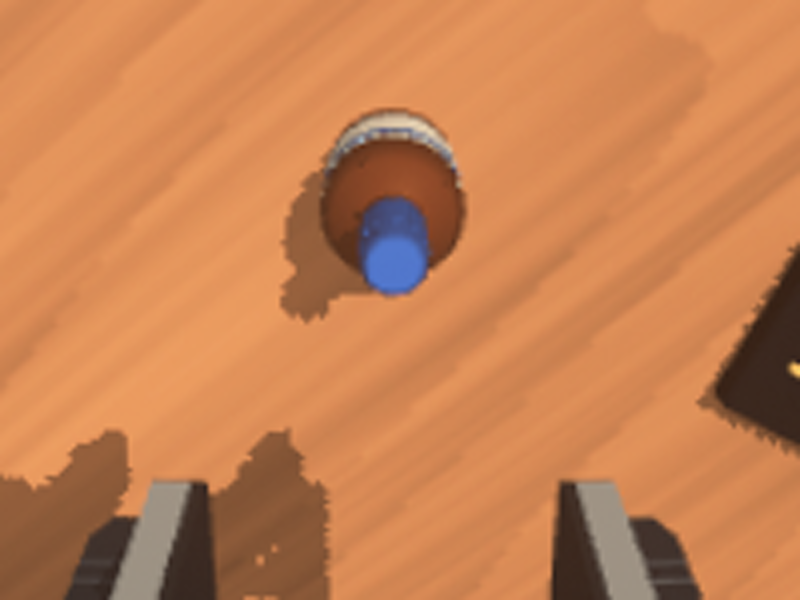

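Blue-capped amber bottle, cap at (318,196); it is the only blue one.

Run:
```python
from h import *
s=manip.state();c=cams.camera("wrist")
p=at(c,318.3,195.5,.088,s);print(p);delta([*p,.0635],51)
```

```text
[0.58829167 0.14205983]
yaw 50.94 d_tool mm [134.7   2.6  -1.5] t 18.17 w 45.1
turn rad (mod 180) -0.001 -0.0647439055760799
```

Request:
step_arm:
  increments:
    - [0.045,[0.03,0.002,-0.0015],0]
    - [0.045,[0.035,0,0],0]
    - [0.045,[0.035,0,0],0]
    - [0.045,[0.024,0,0],0]
    - [0.045,[0.009,0,0],0]

```text
t: 18.58
eef_pos: [0.5861, 0.1417, 0.0613]
tool_rot: [[-0.005, 0.63, 0.777], [-0.001, 0.777, -0.63], [-1.0, -0.004, -0.003]]
force: [-0.6, 0.6, 0.7]
gripper_width: 0.0448
```

Request:
step_arm:
  increments:
    - [0.045,[0.0017,0,0],0]
    - [0.045,[0,0,0],0]
    - [0.045,[0,0,0],0]
    - [0.045,[0,0,0],0]

```text
t: 18.92
eef_pos: [0.5888, 0.1424, 0.0653]
tool_rot: [[0.003, 0.629, 0.777], [0.0, 0.777, -0.629], [-1.0, 0.002, 0.002]]
force: [0.0, -0.0, -0.2]
gripper_width: 0.0449
```

Run:
```python
from h import *
s=manip.state();c=cams.camera("wrist");im=c["image"]
delta([.5883,.1415,.061],51)
print(proj(c,s["eef_pos"]+[0,0,.088-s["eef_pos"][2]],s))
cv2.imwrite("pics/w22.png",cv2.resize(im[180:360,210:420,::-1],None,fx=3,fy=3,interpolation=cv2.INTER_CUBIC))
```

```text
yaw 50.99 d_tool mm [ 4.  -0.9  0.3] t 18.97 w 45.0
turn rad (mod 180) -0.0 -0.00966032487374946
[315.26658612 286.89999797]
```

View pics/w22.png

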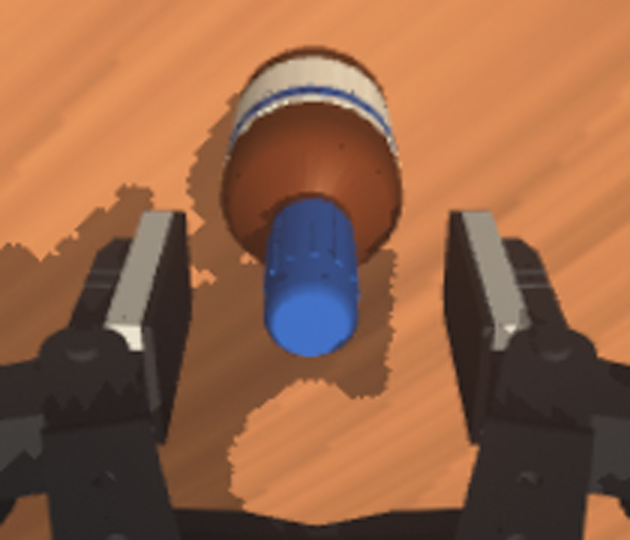

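Request:
step_arm:
  increments:
    - [0.045,[0.0026,-0.0008,0],0]
    - [0.045,[0,0,0],0]
    - [0.005,[0,0,0],0]
    - [0.005,[0,0,0],0]
    - [0.005,[0,0,0],0]

```text
t: 19.38
eef_pos: [0.5875, 0.1418, 0.061]
tool_rot: [[0.0, 0.629, 0.777], [0.0, 0.777, -0.629], [-1.0, 0.0, 0.0]]
force: [-0.9, -0.2, 0.2]
gripper_width: 0.0131
```

Request:
step_arm:
  increments:
    - [0.005,[0,0,0],0]
    - [0.005,[0,0,0],0]

```text
t: 19.55
eef_pos: [0.5875, 0.1417, 0.061]
tool_rot: [[0.0, 0.629, 0.777], [-0.0, 0.777, -0.629], [-1.0, 0.0, 0.0]]
force: [-0.1, -0.2, 3.4]
gripper_width: 0.013
```

Run:
```python
from h import *
s=manip.state();c=cams.camera("wrist");im=c["image"]
delta([.5279,-.188,.195],51)
print(s["eef_pos"],s["force"],proj(c,s["eef_pos"]+[0,0,.088-s["eef_pos"][2]],s))
cv2.imwrite("pics/w23.png",cv2.resize(im[180:360,210:420,::-1],None,fx=3,fy=3,interpolation=cv2.INTER_CUBIC))
```

```text
yaw 50.99 d_tool mm [-134.  -293.7  161.3] t 19.6 w 13.2
turn rad (mod 180) -0.0 -0.0067289681658166955
[0.58749646 0.14173772 0.06103856] [-0.11588017 -0.17517945  3.39040017] [315.20321621 292.04997925]
```

View pics/w23.png

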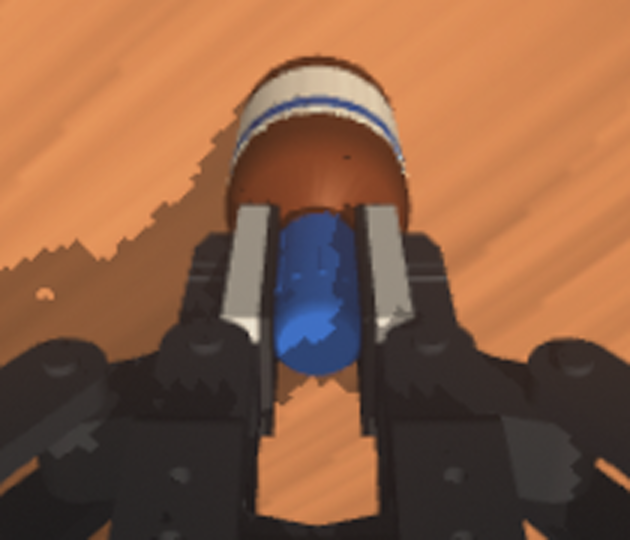

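Request:
step_arm:
  increments:
    - [0.005,[-0.02,0,0],0]
    - [0.005,[-0.035,0,0],0]
    - [0.005,[-0.035,0,0],0]
    - [0.005,[-0.03,0,0],0]
    - [0.005,[-0.015,0,0],0]

```text
t: 20.02
eef_pos: [0.5881, 0.1418, 0.1998]
tool_rot: [[0.004, 0.629, 0.777], [0.0, 0.777, -0.629], [-1.0, 0.003, 0.003]]
force: [0.3, 0.4, -0.3]
gripper_width: 0.0132
```

Request:
step_arm:
  increments:
    - [0.005,[0,-0.028,0.0154],0]
    - [0.005,[0,-0.034,0.0187],0]
    - [0.005,[0,-0.034,0.0187],0]
    - [0.005,[0,-0.034,0.0187],0]
    - [0.005,[0,-0.034,0.0187],0]

```text
t: 20.43
eef_pos: [0.5534, -0.044, 0.1957]
tool_rot: [[-0.0, 0.629, 0.777], [-0.0, 0.777, -0.629], [-1.0, -0.0, -0.0]]
force: [0.9, 0.6, -0.1]
gripper_width: 0.0131
```

Request:
step_arm:
  increments:
    - [0.005,[0,-0.034,0.0187],0]
    - [0.005,[0,-0.034,0.0187],0]
    - [0.005,[0,-0.032,0.0176],0]
    - [0.005,[0,-0.02,0.011],0]
    - [0.005,[0,-0.0097,0.0051],0]

```text
t: 20.85
eef_pos: [0.527, -0.1909, 0.1955]
tool_rot: [[-0.001, 0.631, 0.775], [-0.0, 0.775, -0.631], [-1.0, -0.001, -0.0]]
force: [0.1, -0.6, -0.9]
gripper_width: 0.013
```

Request:
step_arm:
  increments:
    - [0.005,[0.02,0,0],0]
    - [0.005,[0.01,0,0],0]
    - [0.005,[0,0,0],0]
    - [0.005,[0,0,0],0]
    - [0.005,[0,0,0],0]

```text
t: 21.27
eef_pos: [0.5282, -0.1874, 0.1665]
tool_rot: [[0.0, 0.629, 0.778], [-0.0, 0.778, -0.629], [-1.0, 0.0, 0.0]]
force: [-0.2, 0.5, -0.3]
gripper_width: 0.0134
```

Request:
step_arm:
  increments:
    - [0.005,[0,0,0],0]
    - [0.005,[0,0,0],0]
    - [0.005,[0,0,0],0]

```text
t: 21.52
eef_pos: [0.5281, -0.1879, 0.1663]
tool_rot: [[0.001, 0.629, 0.777], [-0.0, 0.777, -0.629], [-1.0, 0.0, 0.001]]
force: [0.6, -0.2, -0.4]
gripper_width: 0.0125
```

Run:
```python
from h import *
s=manip.state();c=cams.camera("wrist");im=c["image"]
g=[.5276,-.1875]
for i in range(3): g=fitcrock(c,s,g,np.radians(np.r_[-60:100:5,120:160:5,190:300:5]),span=.005)
delta([.5279,-.188,.067],51);print(s["eef_pos"],s["qd"],(s["eef_pos"][:2]-g)*1e3)
print(proj(c,s["eef_pos"]+[0,0,.088-.061],s))
cv2.imwrite("pics/w24.png",cv2.resize(im[100:310,200:430,::-1],None,fx=2.8,fy=2.8,interpolation=cv2.INTER_CUBIC))
```

```text
crock [ 0.5273 -0.1872] n 51 res mm med 0.48 freeR [ 0.5273 -0.1873  0.0643]
crock [ 0.5272 -0.1872] n 51 res mm med 0.44 freeR [ 0.5273 -0.1872  0.0643]
crock [ 0.5272 -0.1872] n 51 res mm med 0.42 freeR [ 0.5273 -0.1872  0.0643]
yaw 51.01 d_tool mm [99.2 -0.1 -0.1] t 21.57 w 13.2
turn rad (mod 180) 0.0 0.00944450350112902
[ 0.528052   -0.18785617  0.16630652] [-0.11997103  0.13638232  0.18875127 -0.01455652 -0.18416372 -0.01898376] [ 0.85165457 -0.65604611]
[315.19313291 292.11593615]
```

View pics/w24.png

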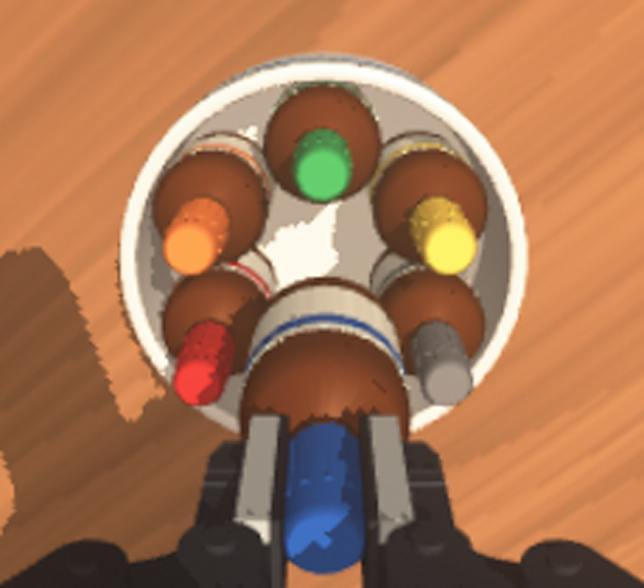

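Request:
step_arm:
  increments:
    - [0.005,[0.015,0,0],0]
    - [0.005,[0.015,0,0],0]
    - [0.005,[0.006,0,0],0]
    - [0.005,[0.002,0,0],0]
    - [0.005,[0,0,0],0]

```text
t: 21.98
eef_pos: [0.5278, -0.188, 0.1278]
tool_rot: [[-0.0, 0.629, 0.777], [0.0, 0.777, -0.629], [-1.0, -0.0, -0.0]]
force: [0.4, -0.4, -1.1]
gripper_width: 0.0134
```

Request:
step_arm:
  increments:
    - [0.005,[0,0,0],0]
    - [0.005,[0,0,0],0]
    - [0.005,[0,0,0],0]

```text
t: 22.23
eef_pos: [0.5281, -0.1882, 0.1285]
tool_rot: [[0.001, 0.629, 0.777], [-0.001, 0.777, -0.629], [-1.0, 0.0, 0.001]]
force: [0.4, -0.3, -1.0]
gripper_width: 0.0131
```

Run:
```python
from h import *
s=manip.state();c=cams.camera("wrist");im=c["image"]
g=[.5276,-.1875]
for i in range(3): g=fitcrock(c,s,g,np.radians(np.r_[-10:100:5,120:160:5,190:250:5]),span=.005)
delta([.5279,-.188,.067],51);print(s["eef_pos"],s["force"],(s["eef_pos"][:2]-g)*1e3)
cv2.imwrite("pics/w25.png",cv2.resize(im[100:320,190:440,::-1],None,fx=2.7,fy=2.7,interpolation=cv2.INTER_CUBIC))
```

```text
crock [ 0.5274 -0.1871] n 41 res mm med 0.91 freeR [ 0.5273 -0.187   0.0642]
crock [ 0.5274 -0.187 ] n 41 res mm med 0.82 freeR [ 0.5273 -0.1869  0.0642]
crock [ 0.5273 -0.187 ] n 41 res mm med 0.81 freeR [ 0.5273 -0.1869  0.0642]
yaw 51.0 d_tool mm [61.4  0.  -0.3] t 22.28 w 12.7
turn rad (mod 180) -0.0 -0.004963017173679418
[ 0.52811651 -0.18816466  0.12851084] [ 0.43863984 -0.33709346 -0.97477154] [ 0.78479142 -1.16870275]
```

View pics/w25.png

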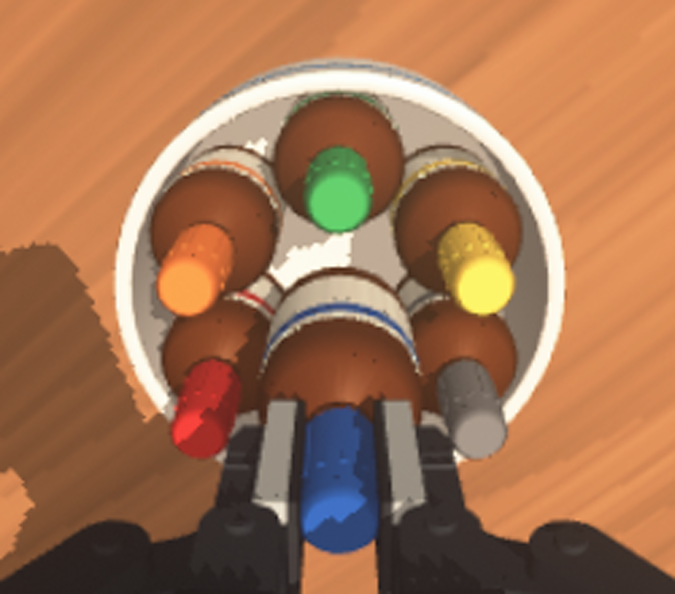

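Run:
```python
from h import *
s=manip.state();c=cams.camera("wrist");b=s["eef_pos"][:2]
for n,u,v in(("orange",189,287),("yellow",485,285),("green",340,202),("red",200,432),("grey",481,432)):
    p=at(c,u/2.7+189.6,v/2.7+99.6,.094,s)-b;print(n,np.round(p*1e3,1),round(np.hypot(*p)*1e3,1))
```

```text
orange [-36.8 -14.3] 39.5
yellow [ 5.4 38.6] 38.9
green [-30.5  25. ] 39.4
red [ -7.2 -38.2] 38.8
grey [36.4 15.6] 39.6
```

Every gap is about 3 mm, so blue is well centred. I'll lower it to just above the floor.

Request:
step_arm:
  increments:
    - [0.005,[0.012,0,0],0]
    - [0.005,[0.012,0,0],0]
    - [0.005,[0.012,0,0],0]
    - [0.005,[0.01,0,0],0]
    - [0.005,[0.007,0,0],0]

```text
t: 22.75
eef_pos: [0.5272, -0.1877, 0.0727]
tool_rot: [[-0.002, 0.629, 0.777], [0.001, 0.777, -0.629], [-1.0, -0.001, -0.002]]
force: [0.1, 0.1, -1.2]
gripper_width: 0.0131
```

Request:
step_arm:
  increments:
    - [0.005,[0.004,0,0],0]
    - [0.005,[0.001,0,0],0]
    - [0.005,[0,0,0],0]
    - [0.005,[0,0,0],0]

```text
t: 23.08
eef_pos: [0.5281, -0.1882, 0.0702]
tool_rot: [[0.001, 0.629, 0.777], [-0.0, 0.777, -0.629], [-1.0, 0.0, 0.001]]
force: [-0.7, -0.1, -0.4]
gripper_width: 0.0128
```

Run:
```python
from h import *
s=manip.state();c=cams.camera("wrist");im=c["image"]
delta([.5279,-.188,.067],51);print(s["force"])
cv2.imwrite("pics/w26.png",cv2.resize(im[60:350,180:480,::-1],None,fx=2.05,fy=2.05,interpolation=cv2.INTER_CUBIC))
```

```text
yaw 50.99 d_tool mm [ 3.3  0.  -0.3] t 23.13 w 12.7
turn rad (mod 180) -0.0 -0.005691753724789805
[-0.69906413 -0.07157488 -0.43056794]
```

View pics/w26.png

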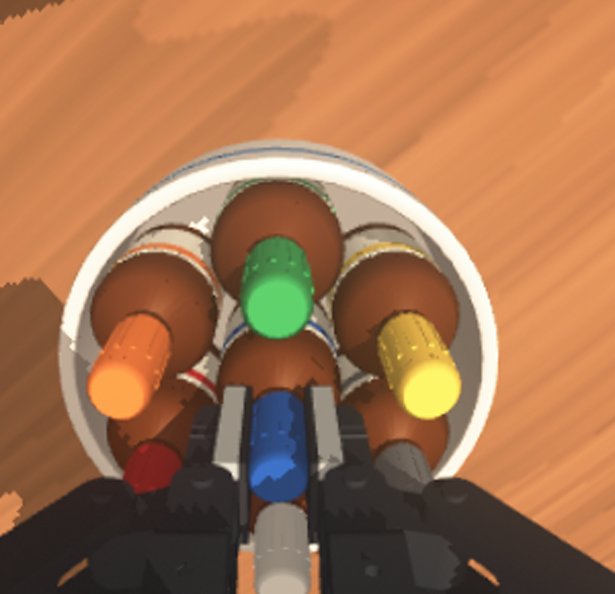

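Request:
step_arm:
  increments:
    - [0.005,[0.0015,0,0],0]
    - [0.005,[0.001,0,0],0]
    - [0.005,[0.001,0,0],0]
    - [0.005,[0.0003,0,0],0]
    - [0.005,[0,0,0],0]

```text
t: 23.55
eef_pos: [0.5283, -0.1883, 0.067]
tool_rot: [[0.001, 0.629, 0.777], [-0.001, 0.777, -0.629], [-1.0, 0.0, 0.001]]
force: [-1.7, 1.1, 11.6]
gripper_width: 0.0132
```

Contact came at 0.067, as predicted. Releasing.

Request:
step_arm:
  increments:
    - [0.013,[-0.0008,0,0],0]
    - [0.018,[0,0,0],0]
    - [0.022,[0,0,0],0]
    - [0.023,[0,0,0],0]
    - [0.023,[0,0,0],0]

```text
t: 23.97
eef_pos: [0.5278, -0.188, 0.0667]
tool_rot: [[-0.0, 0.629, 0.777], [-0.0, 0.777, -0.629], [-1.0, -0.0, -0.0]]
force: [0.7, -0.2, -0.9]
gripper_width: 0.0232
```

Request:
step_arm:
  increments:
    - [0.023,[-0.01,0,0],0]
    - [0.023,[-0.025,0,0],0]
    - [0.023,[-0.035,0,0],0]
    - [0.023,[-0.035,0,0],0]
    - [0.023,[-0.025,0,0],0]

```text
t: 24.38
eef_pos: [0.5281, -0.1882, 0.2008]
tool_rot: [[0.002, 0.629, 0.777], [-0.001, 0.777, -0.629], [-1.0, 0.0, 0.003]]
force: [0.5, 0.2, 0.8]
gripper_width: 0.0234
```

Request:
step_arm:
  increments:
    - [0.023,[-0.01,0,0],0]
    - [0.023,[0,0,0],0]
    - [0.023,[0,0,0],0]
    - [0.023,[0,0,0],0]

```text
t: 24.72
eef_pos: [0.5274, -0.1878, 0.2055]
tool_rot: [[-0.002, 0.629, 0.777], [0.001, 0.777, -0.629], [-1.0, -0.0, -0.002]]
force: [-0.3, -0.1, -0.4]
gripper_width: 0.0231
```

Run:
```python
from h import *
s=manip.state();c=cams.camera("wrist");im=c["image"]
g=[.5276,-.1875]
for i in range(3): g=fitcrock(c,s,g,np.radians(np.r_[0:360:5]),span=.005)
print(s["eef_pos"])
cv2.imwrite("pics/w27.png",cv2.resize(im[100:290,210:420,::-1],None,fx=3,fy=3,interpolation=cv2.INTER_CUBIC))
c=cams.camera("scene");cv2.imwrite("pics/s27.png",cv2.resize(c["image"][110:290,220:440,::-1],(660,540),interpolation=cv2.INTER_CUBIC))
```

```text
crock [ 0.5276 -0.1875] n 72 res mm med 0.44 freeR [ 0.5277 -0.1875  0.0644]
crock [ 0.5276 -0.1874] n 72 res mm med 0.42 freeR [ 0.5277 -0.1875  0.0644]
crock [ 0.5276 -0.1875] n 72 res mm med 0.39 freeR [ 0.5277 -0.1875  0.0644]
[ 0.5274093  -0.18783783  0.20552341]
```

View pics/w27.png

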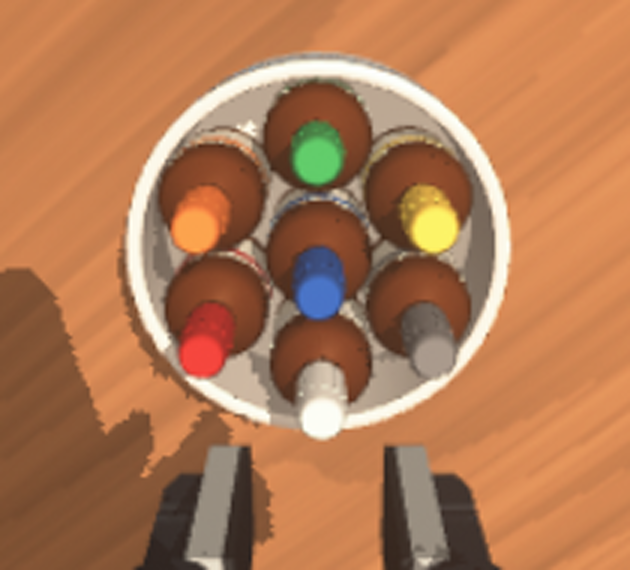

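View pics/s27.png

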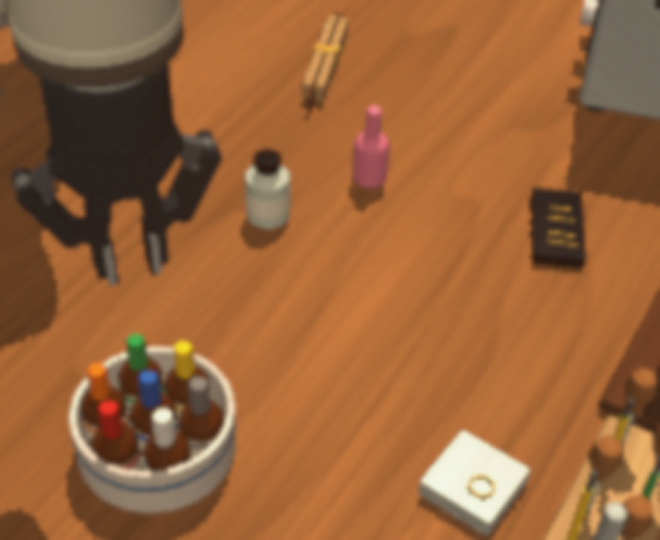

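All seven stand upright in the crock, and the crock has not moved, to within the 0.5 mm of the measurement. The oil bottle and pink look-alike are where they were. The gripper is clear and touching nothing, so I'm handing in.

```bash
python3 -c "
from cell import manip
print(manip.state()['t'],manip.hand_in())"
```

```text
the job is handed in; nothing more can be done
24.8167 None
```

All three acid bottles are back in the crock. I put red and green into the two free ring places and blue in the middle, lowering each until it touched the floor before letting go. I handed in at 24.8 s of the 72 s allowed.

**Last checks:**
- **Seating:** Each bottle touched down at the height expected for the crock floor, to about 0.1 mm, with 11–18 N on the wrist (limit 120 N).
- **Upright:** The final wrist and scene pictures show all seven standing upright, with one in the middle and six around it.
- **Crock:** Its measured position is the same before and after, to about 0.5 mm.
- **Rest of the bench:** The oil bottle, the pink look-alike, the touchstone and the rest of what the final scene picture shows look undisturbed. That picture was cropped and left out the hammer and the tin, but the arm never went near them.

**Disagreements:**
- **Finder:** In the wrist view it ranked the pink look-alike above the green-capped bottle. I chose the green one by its cap and amber glass, confirmed in an enlarged crop.
- **Camera positions:** The cameras disagreed by 1–3 mm. For placing I relied on the wrist camera, checked against each held bottle.

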